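Check slotted shaft hubs on the key gauge and return them to the rack

TASK

Three or four shaft hubs, alike but for where the keyway is cut, stand about on the cupboard top. Working along the storage rack from its left-hand slot to its right-hand one, take the hub that each label shows (some slots have no hub today), test it by lowering it fully home on the keyed shaft of the gauge and letting go of it there, then lift it off and set it upright on the floor of its own slot. Leave everything else where it stands.

Things in the scene. Friction and masses are not known exactly. Their poses are not given: they have to be found in the camera images.
- hub_0: upright steel hub (may be absent), alike but for the keyway, 36 mm tall, 0.14 kg: flange 40 mm in diameter, 10 mm high; on it a boss 26 mm high, 34 mm long in x with rounded ends, 26 mm wide in y between two flats (grasp there). 16 mm bore right through. Origin: centre of the underside, z up, x parallel to the flats, y square to them
- hub_0_mid (a point): centre of hub_0, half-way up (18 mm over its underside), axes as the hub. Its keyway, an 8 mm wide slot from the bore out through the wall over the full height, on one side only, lies in the middle of a rounded end, along the hub's +x axis
- hub_45: upright steel hub (may be absent), alike but for the keyway, 36 mm tall, 0.14 kg: flange 40 mm in diameter, 10 mm high; on it a boss 26 mm high, 34 mm long in x with rounded ends, 26 mm wide in y between two flats (grasp there). 16 mm bore right through. Origin: centre of the underside, z up, x parallel to the flats, y square to them
- hub_45_mid (a point): centre of hub_45, half-way up (18 mm over its underside), axes as the hub. Its keyway, an 8 mm wide slot from the bore out through the wall over the full height, on one side only, lies 45 deg anticlockwise (seen from above) of the hub's +x axis, at a corner between a rounded end and a flat
- hub_90: upright steel hub (may be absent), alike but for the keyway, 36 mm tall, 0.14 kg: flange 40 mm in diameter, 10 mm high; on it a boss 26 mm high, 34 mm long in x with rounded ends, 26 mm wide in y between two flats (grasp there). 16 mm bore right through. Origin: centre of the underside, z up, x parallel to the flats, y square to them
- hub_90_mid (a point): centre of hub_90, half-way up (18 mm over its underside), axes as the hub. Its keyway, an 8 mm wide slot from the bore out through the wall over the full height, on one side only, lies in the middle of a flat, along the hub's +y axis
- hub_135: upright steel hub (may be absent), alike but for the keyway, 36 mm tall, 0.14 kg: flange 40 mm in diameter, 10 mm high; on it a boss 26 mm high, 34 mm long in x with rounded ends, 26 mm wide in y between two flats (grasp there). 16 mm bore right through. Origin: centre of the underside, z up, x parallel to the flats, y square to them
- hub_135_mid (a point): centre of hub_135, half-way up (18 mm over its underside), axes as the hub. Its keyway, an 8 mm wide slot from the bore out through the wall over the full height, on one side only, lies 135 deg anticlockwise (seen from above) of the hub's +x axis, at a corner between a flat and a rounded end: the mirror image of hub_45
- gauge: fixed test gauge: a round base 64 mm in diameter and 10 mm high that carries an upright shaft with one key. Origin at the centre of its underside, z up, +x the direction in which the key points from the shaft (also a dark line on the base)
- gauge_seat (a point): on the shaft's axis at the top of the 30 mm wide shoulder, 16 mm over the counter; axes as the gauge. Above it: shaft 12 mm thick, 30 mm tall (last 5 mm tapered); key along +x, 5 mm wide, out to 12 mm from the axis, 20 mm tall (last 4 mm tapered). A hub sinks onto the shoulder only with its keyway over the key (play 1.5 mm a side); else it stops 20 mm too high
- rack: fixed wooden rack, 80 mm deep, 214 mm long: a row of four open pockets 46 x 46 mm, 52 mm from centre to centre, floor 4 mm and walls 12 mm over the counter; in front of each a label, a black outline of the boss seen from above, flats front and back (hub +x to the right), keyway as a gap. Origin under the middle of the row; y to its left end, x to its back. Left to right: slot_0, 45, 90, 135
- slot_0 (a point): centre of the pocket floor (4 mm over the counter) for hub_0; its label shows the keyway at the right end. The hub may stand in it at any yaw
- slot_45 (a point): centre of the pocket floor (4 mm over the counter) for hub_45; its label shows the keyway at the right rear corner. The hub may stand in it at any yaw
- slot_90 (a point): centre of the pocket floor (4 mm over the counter) for hub_90; its label shows the keyway at the middle of the rear flat. The hub may stand in it at any yaw
- slot_135 (a point): centre of the pocket floor (4 mm over the counter) for hub_135; its label shows the keyway at the left rear corner. The hub may stand in it at any yaw
- block: loose small bored clamp block, 24 x 47 x 26 mm, standing among the hubs; not part of the job. Origin at its underside. The work lies between a tall cabinet (left) and a big paper roll (right, 0.29 m high), some 0.1 m from either: turn the hand in the middle, and near them let the fingers close across the cupboard top (parallel to the cabinet side)
- cup: loose mug, 93 mm tall, in front of the tall yellow cabinet; not part of the job. Origin at its underside
- jar: loose lidded jar, 44 mm in diameter, 105 mm tall, at the right back; not part of the job. Origin at its underside

How it is judged (in metres and radians):
On the way, in this order (a step that is already met when the one before it is completed fails the run):
1. hub_0 is fully home on the gauge's keyed shaft, let go (horizontal distance between hub_0_mid and gauge_seat below 0.005 m and z of hub_0_mid in the frame of gauge_seat below 0.022 m and angle between hub_0_mid's own z axis and vertical below 0.08 rad and contact force between the fingers and hub_0 below 0.3 N), for 0.2 s.
2. hub_45 is fully home on the gauge's keyed shaft, let go (horizontal distance between hub_45_mid and gauge_seat below 0.005 m and z of hub_45_mid in the frame of gauge_seat below 0.022 m and angle between hub_45_mid's own z axis and vertical below 0.08 rad and contact force between the fingers and hub_45 below 0.3 N), for 0.2 s.
3. hub_90 is fully home on the gauge's keyed shaft, let go (horizontal distance between hub_90_mid and gauge_seat below 0.005 m and z of hub_90_mid in the frame of gauge_seat below 0.022 m and angle between hub_90_mid's own z axis and vertical below 0.08 rad and contact force between the fingers and hub_90 below 0.3 N), for 0.2 s.
4. hub_135 is fully home on the gauge's keyed shaft, let go (horizontal distance between hub_135_mid and gauge_seat below 0.005 m and z of hub_135_mid in the frame of gauge_seat below 0.022 m and angle between hub_135_mid's own z axis and vertical below 0.08 rad and contact force between the fingers and hub_135 below 0.3 N), for 0.2 s.
At the end, for the whole second after the job is handed in: every hub that is present stands upright (within 0.1 rad) on the floor of its own slot (centre within 8 mm of the pocket's, its middle less than 22 mm over the pocket floor), at rest and released (horizontal distance between hub_0_mid and slot_0 below 0.008 m and z of hub_0_mid in the frame of slot_0 below 0.022 m and angle between each of hub_0_mid, hub_45_mid, hub_90_mid, hub_135_mid's own z axis and vertical below 0.1 rad and linear speed of each of hub_0, hub_45, hub_90, hub_135 below 0.03 m/s and horizontal distance between hub_45_mid and slot_45 below 0.008 m and z of hub_45_mid in the frame of slot_45 below 0.022 m and horizontal distance between hub_90_mid and slot_90 below 0.008 m and z of hub_90_mid in the frame of slot_90 below 0.022 m and horizontal distance between hub_135_mid and slot_135 below 0.008 m and z of hub_135_mid in the frame of slot_135 below 0.022 m); the robot touches nothing.
It fails at once if the clamp block is pushed more than 60 mm from its place or knocked over (distance of block from where it was at the start of the episode above 0.06 m or angle between block's own z axis and vertical above 0.6 rad).
It fails at once if the mug is pushed more than 60 mm from its place or knocked over (distance of cup from where it was at the start of the episode above 0.06 m or angle between cup's own z axis and vertical above 0.6 rad).
It fails at once if the jar is pushed more than 60 mm from its place or knocked over (distance of jar from where it was at the start of the episode above 0.06 m or angle between jar's own z axis and vertical above 0.6 rad).
Of hub_0, hub_45, hub_90, hub_135 only 3 to 4 are there at a start; the rules pass over those that are not, and their reading is None.
At some moment in a run one of hub_0, hub_45, hub_90, hub_135 may be knocked a few centimetres aside while the robot is not near it.
It also fails if it takes over 210 s, if anything falls off the work surface, if the arm or the gripper's body presses on something with over 40 N, if the wrist force passes 120 N, or if a joint passes its speed limit or range.

ROBOT

A 6-joint arm with a two-finger parallel gripper is mounted at the origin on a cart in front of the work surface, level with it; the furniture and walls round the work are solid. World frame = base frame: x ahead of the robot, y to its left, z up, the work surface at z = 0. Lengths are in m, angles in degrees, forces in N, time in s.
With the tool pointing down it reaches from about 0.375 to 0.9 m from the base axis. Payload 3.1 kg.
Tool frame: the origin (TCP) lies at the very end of the fingers, on their centre line; the grasp point (between the pads) lies 19 mm behind it (bot.tcp_to_grasp is the distance from the TCP to the grasp point, in m); z points along the fingers, y is the direction in which the jaws open and shut (so a half turn about z gives the same grasp; the last joint's range is limited). The gripper opens to 87 mm and grips with 3 to 60 N. Pads are 19 mm wide; open, the fingers measure 117 mm over their backs; the gripper's body (75 mm by 190 mm) begins 51 mm behind the grasp point.
Start: joints at [66.606, 30.224, 82.088, -0, 67.689, -10.227], TCP at [0.142, 0.609, 0.223] pointing down, gripper open.
Joint ranges: [-176.69, 176.69], [-43.24, 126.21], [12.49, 139.97], [-82, 262], [0, 151.66], [-163.58, 163.58]. Speed limits (degrees/s): [159.86, 159.86, 180, 180, 180, 180].

INTERFACE

Orientations are given as a 3x3 rotation matrix whose columns are the frame's x, y, z axes.
In Python, from rig import telemetry, eyes, order, bot gives the robot as it stands. The module is installed in compiled form; this text tells all that it offers.
- The arm moves only by the tool servo_tool, never from a script. Its argument "targets" is a list of rows, each a list of 2 entries, a list of its own where there are three numbers: the shift along the tool's x, y, z in m, then the turn, a rotation vector about the tool's x, y, z in rad. In form: [[[tx, ty, tz], [wx, wy, wz]], ...]. A call has 1 to 12 rows; each row is the pose to reach, as a shift and turn from the pose commanded when the call began, along the tool's axes at that moment; what a row does not reach only later rows make up. A row lasts 1/8 s, in which the tool goes at most 62.5 mm and 10.7 degrees, less where a joint would pass 70% of its speed; a pose out of reach is approached as far as the arm can. A call with a gripper value outside its range is refused whole. "gripper" is the finger opening in m, from 0 to 0.087, set as the call begins (left out, the last holds). The fingers move at their own pace and stop on an object; the grip force is fixed at half the most. Time passes only in rows, so rows that repeat a pose let the fingers close. It gives the time, the measured TCP pose, the force and the opening at its end, in the units of the state.
- telemetry.read_state(): the state, without advancing time (a new reading comes with each control period).
- eyes.capture(name): name is "scene" or "top" or "wrist"; returns a dict with "pixels" (420x560x3 uint8, blue, green, red), "intrinsics" (3x3 intrinsics, pixels), "extrinsics" (4x4, takes a point from camera to world coordinates); the wrist camera has in their place "T_tool_cam" (4x4, takes a point from camera to tool coordinates, whose origin is the TCP and whose axes are the flange's). Camera axes: x right, y down, z forward; pixel columns grow to the right and rows downward; lengths in m; the calibration is good to about 2 mm. A picture is of the moment at which its call begins: read the wrist's pose just before it. There is no depth.
- order.hand_in(): hands the job in, once; it reports no verdict.
The state is a dict: "time_s": time; "joint_positions": joint angles; "qvel": joint speeds; "tau": joint torques, N m; "position": TCP position; "tcp_rot": TCP orientation; "force": force on the tool from outside, world axes, zero at the start; "moment": the same for the moment, N m; "opening": opening from 0.0 (shut) to 1.0 (fully open).
Only numpy, scipy, OpenCV 4.12 (cv2) and the standard library are available. Lean on these libraries where they do the work, as an engineer would, in place of code of your own. Each camera call takes 0.05 s, during which the arm holds its last target. There are 200 camera calls.

## Working session

There is one attempt and no reset: what is moved stays moved. The work goes in short steps, Python scripts to look and compute and a tool call to move; the robot and the scene stay as the last step left them, time stands still between calls to the robot, and variables do not carry over. Pictures are saved under pics/ and viewed, about 12 in all and at most 16, crops included, and the job is handed in when it is done.

Besides the shell and the picture viewer there is one more tool, called as name(argument=value, ...) on one line, values as JSON. servo_tool: Moves the arm, as the interface text tells. Its arguments: {"type":"object","properties":{"targets":{"type":"array","items":{"type":"array"}},"gripper":{"type":"number"}},"required":["targets"]}

```bash
mkdir -p pics
python3 - <<'E'
from rig import telemetry, eyes, bot
import cv2,numpy as np
np.set_printoptions(precision=4,suppress=True)
s=telemetry.read_state();print(s)
for n in("scene","top"):
    c=eyes.capture(n);cv2.imwrite(f"pics/{n}0.png",c["pixels"]);print(n,c["intrinsics"],c["extrinsics"])
print(eyes.capture("wrist")["T_tool_cam"],eyes.capture("wrist")["intrinsics"], bot.tcp_to_grasp)
E
```

```text
{'time_s': 0.0, 'joint_positions': array([ 66.6058,  30.2774,  82.1568,  -0.0007,  67.6879, -10.2275]), 'qvel': array([-0.0542,  0.025 ,  0.1038,  0.0452,  0.0892, -0.0159]), 'tau': array([  0.0007, -44.0045, -17.6593,   0.0636,   0.0581,  -0.0001]), 'position': array([0.142 , 0.6079, 0.2216]), 'tcp_rot': array([[-0.9737,  0.2278, -0.0008],
       [ 0.2278,  0.9737, -0.002 ],
       [ 0.0004, -0.0021, -1.    ]]), 'force': array([-0.4052, -0.0852,  0.5249]), 'moment': array([ 0.0225,  0.0332, -0.0214]), 'opening': 1.0001064632279242}
scene [[423.0079   0.     272.9381]
 [  0.     423.0079 212.8261]
 [  0.       0.       1.    ]] [[ 0.1835 -0.8486  0.4961  0.1218]
 [-0.9829 -0.165   0.0812 -0.0073]
 [ 0.0129 -0.5026 -0.8644  0.7909]
 [ 0.      0.      0.      1.    ]]
top [[412.4616   0.     284.1431]
 [  0.     412.4616 205.992 ]
 [  0.       0.       1.    ]] [[ 0.0027 -0.9821  0.1884  0.3518]
 [-0.9996  0.0028  0.0291  0.0741]
 [-0.0291 -0.1884 -0.9817  1.0231]
 [ 0.      0.      0.      1.    ]]
[[-0.0013 -0.963  -0.2696  0.0746]
 [ 1.     -0.0011 -0.0009 -0.0001]
 [ 0.0006 -0.2696  0.963  -0.1627]
 [ 0.      0.      0.      1.    ]] [[294.3699   0.     279.1321]
 [  0.     294.3699 206.2159]
 [  0.       0.       1.    ]] 0.0187
```

View pics/top0.png

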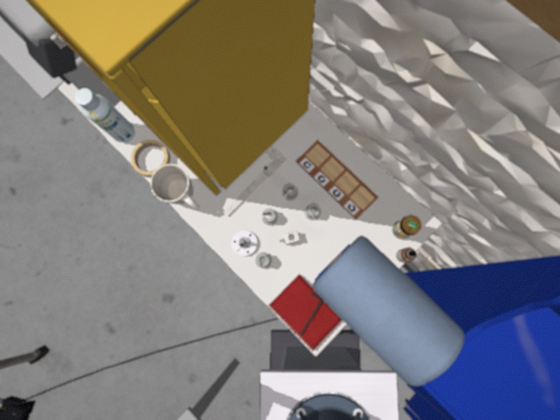

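View pics/scene0.png

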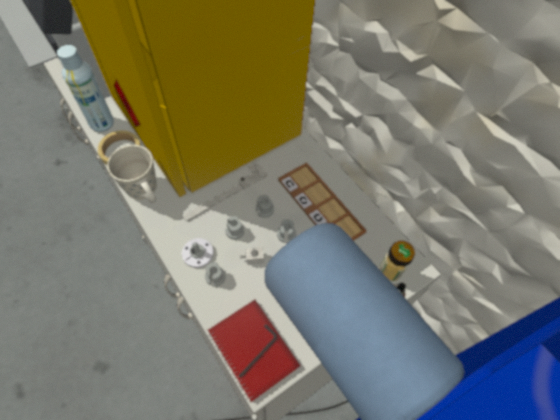

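The top view shows four hubs near (290,190), (269,216), (313,211) and (264,261). The gauge is at (245,243), the block at (291,238) and the rack at about (337,179).

```bash
cat > h.py <<'E'
from rig import telemetry, eyes, order, bot
import cv2,numpy as np
np.set_printoptions(precision=4,suppress=True)
def cam(n,save=None):
    s=telemetry.read_state();c=eyes.capture(n)
    if n=="wrist":
        T=np.eye(4);T[:3,:3]=s["tcp_rot"];T[:3,3]=s["position"];E=T@c["T_tool_cam"]
    else:E=c["extrinsics"]
    if save:cv2.imwrite(save,c["pixels"])
    return c["pixels"],c["intrinsics"],E
def world(K,E,uv,z):
    uv=np.atleast_2d(uv).astype(float);d=np.c_[(uv-K[:2,2])/K[0,0],np.ones(len(uv))]@E[:3,:3].T
    return E[:3,3]+d*((z-E[2,3])/d[:,2])[:,None]
def pix(K,E,p):
    q=(np.atleast_2d(p)-E[:3,3])@E[:3,:3];return q[:,:2]/q[:,2:]*K[0,0]+K[:2,2]
def ortho(img,K,E,z,c,half,n,ang=0):
    """metric view of plane z: centre c, half width (m), n px; up = +x turned by ang deg, left=+y"""
    a=np.radians(ang);X=np.array([np.cos(a),np.sin(a)]);Y=np.array([-np.sin(a),np.cos(a)])
    i=(np.arange(n)+.5)/n*2*half-half;u,v=np.meshgrid(i,i)
    P=np.array(c)[None,None]-v[...,None]*X-u[...,None]*Y
    P=np.dstack([P,np.full((n,n),z)]).reshape(-1,3);q=pix(K,E,P).reshape(n,n,2).astype(np.float32)
    return cv2.remap(img,q[...,0],q[...,1],cv2.INTER_LINEAR)
E
python3 - <<'E'
from h import *
img,K,E=cam("top")
for n,uv,z in[("A",(290,190),.03),("B",(269,216),.03),("C",(313,211),.03),("D",(264,261),.03),("gauge",(245,243),.02),("block",(291,238),.02),("rackL",(313,145),.01),("rackmid",(337,179),.01),("rackR",(367,213),.01),("cabcorner",(222,195),0),("roll",(317,278),.15),("cup",(172,183),.09),("book",(300,277),.01)]:
    print(n,world(K,E,uv,z)[0])
g=cv2.resize(img[130:290,210:390],None,fx=4,fy=4,interpolation=cv2.INTER_CUBIC);cv2.imwrite("pics/topc.png",g)
E
```

```text
A [0.5825 0.0891 0.03  ]
B [0.5176 0.1405 0.03  ]
C [0.5297 0.033  0.03  ]
D [0.4084 0.1514 0.03  ]
gauge [0.4525 0.1992 0.02  ]
block [0.4647 0.0868 0.02  ]
rackL [0.7056 0.0303 0.01  ]
rackmid [ 0.6152 -0.0292  0.01  ]
rackR [ 0.5279 -0.1015  0.01  ]
cabcorner [0.5771 0.2631 0.    ]
roll [0.3665 0.0311 0.15  ]
cup [0.5866 0.3654 0.09  ]
book [0.3712 0.0652 0.01  ]
```

View pics/topc.png

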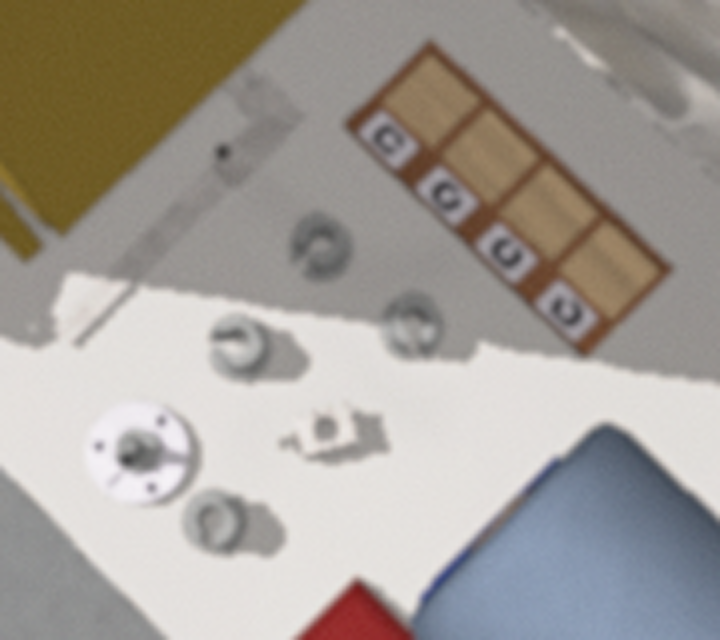

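The crop shows the hub keyways roughly, the rack, and the gauge key pointing about image right. The cupboard axes are turned about -53° from the world axes. I'll move to a survey pose next.

```bash
cat >> h.py <<'E'
def rows(*wps):
    """each wp (x,y,z,t): world TCP target, t = heading of tool x in deg. Prints row offsets"""
    s=telemetry.read_state();R=s["tcp_rot"];p=s["position"];t0=np.degrees(np.arctan2(R[1,0],R[0,0]))
    print("at",p,"t",round(t0,2),"F",s["force"],"open",round(s["opening"]*.087,4),"time",s["time_s"],"J",s["joint_positions"])
    for w in wps:
        t=np.radians(w[3]);c,n=np.cos(t),np.sin(t)
        Rt=np.array([[c,n,0],[n,-c,0],[0,0,-1]])
        rv=cv2.Rodrigues(R.T@Rt)[0].ravel()
        d=R.T@(np.array(w[:3])-p);print([[round(float(v),4) for v in d],[round(float(v),4) for v in rv]])
E
python3 - <<'E'
from h import *
rows((.105,.45,.26,166.8),(.43,.16,.26,166.8),(.53,.06,.24,166.8))
E
```

```text
at [0.1422 0.6082 0.222 ] t 166.84 F [-0.3657 -0.1448 -0.7551] open 0.0871 time 0.25 J [ 66.6078  30.2535  82.1195  -0.0014  67.6888 -10.2283]
[[0.0002, -0.1626, -0.0378], [-0.0011, -0.0002, 0.0006]]
[[-0.3823, -0.371, -0.0376], [-0.0011, -0.0002, 0.0006]]
[[-0.5025, -0.4455, -0.0176], [-0.0011, -0.0002, 0.0006]]
```

servo_tool(targets=[[[0,-0.06,-0.02],[0,0,0]],[[0,-0.11,-0.038],[0,0,0]],[[0,-0.163,-0.038],[0,0,0]],[[-0.06,-0.19,-0.038],[0,0,0]],[[-0.11,-0.22,-0.038],[0,0,0]],[[-0.16,-0.25,-0.038],[0,0,0]],[[-0.21,-0.28,-0.038],[0,0,0]],[[-0.26,-0.31,-0.038],[0,0,0]],[[-0.31,-0.34,-0.038],[0,0,0]],[[-0.36,-0.36,-0.038],[0,0,0]],[[-0.4,-0.38,-0.038],[0,0,0]],[[-0.44,-0.41,-0.03],[0,0,0]]])

```text
time_s: 1.75
position: [0.4792, 0.1081, 0.253]
tcp_rot: [[-0.974, 0.228, 0.002], [0.228, 0.974, 0.0], [-0.002, 0.001, -1.0]]
force: [2.1, 0.0, 0.8]
opening: 1.002
```

servo_tool(targets=[[[-0.04,-0.02,0.01],[0,0,0]],[[-0.06,-0.035,0.012],[0,0,0]],[[-0.06,-0.035,0.012],[0,0,0]],[[-0.06,-0.035,0.012],[0,0,0]]])

```text
time_s: 2.25
position: [0.5265, 0.0623, 0.2407]
tcp_rot: [[-0.974, 0.227, -0.001], [0.227, 0.974, 0.001], [0.002, 0.0, -1.0]]
force: [-0.3, 0.2, 0.2]
opening: 1.004
```

Run:
```python
from h import *
rows()
img,K,E=cam("wrist","pics/w1.png")
np.savez("w1.npz",img=img,K=K,E=E)
```

```text
at [0.5265 0.0623 0.2407] t 166.87 F [-0.3321  0.1529  0.1898] open 0.0873 time 2.25 J [ -5.3524  21.6588  94.3967   0.0339  64.0284 -82.2379]
```

View pics/w1.png

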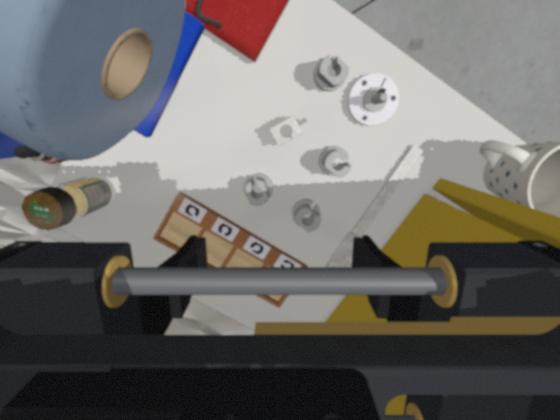

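The wrist view shows hubs at (332,72), (337,162), (257,189) and (307,214). The gauge is at (374,98) and the block at (288,128). I'll rectify each one in the top plane for keyway and yaw.

Run:
```python
from h import *
d=np.load("w1.npz");img,K,E=d["img"],d["K"],d["E"]
uv=dict(D=(332,72),B=(337,162),C=(257,189),A=(307,214),G=(374,98),blk=(288,128))
t=[]
for n,p in uv.items():
    z=.046 if n=="G" else .036
    w=world(K,E,p,z)[0];print(n,w)
    o=ortho(img,K,E,z if n!="G" else .010,w[:2] if n!="G" else world(K,E,(374,98),.01)[0,:2],.035,260)
    o[130,::8]=(0,0,255);o[::8,130]=(0,0,255)
    cv2.putText(o,n,(5,25),0,.8,(0,0,255),2);t.append(o)
cv2.imwrite("pics/m1.png",np.vstack([np.hstack(t[:3]),np.hstack(t[3:])]))
```

```text
D [0.4115 0.1514 0.036 ]
B [0.5145 0.1388 0.036 ]
C [0.525  0.0334 0.036 ]
A [0.5722 0.0886 0.036 ]
G [0.4506 0.1912 0.046 ]
blk [0.4607 0.0884 0.036 ]
```

View pics/m1.png

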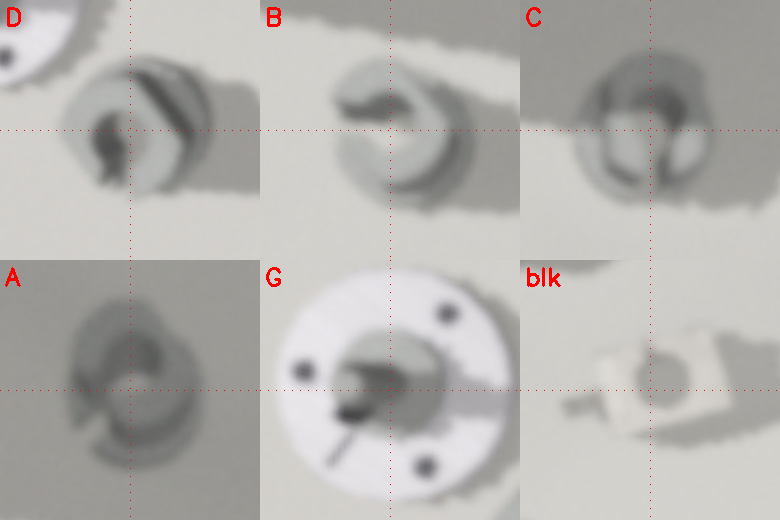

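D looks like hub_135 and C like hub_0. A and B need a nearer look, so I'll go lower near C.

Run:
```python
from h import *
rows((.56,.06,.11,180))
```

```text
at [0.5264 0.0625 0.2408] t 166.9 F [-0.0131 -0.0071 -0.0096] open 0.087 time 2.3 J [ -5.3237  21.6402  94.4031   0.026   64.0133 -82.2392]
[[-0.0334, 0.0051, 0.1308], [0.0004, -0.001, -0.2286]]
```

servo_tool(targets=[[[-0.02,0.003,0.05],[0,0,-0.1]],[[-0.033,0.005,0.1],[0,0,-0.229]],[[-0.033,0.005,0.131],[0,0,-0.229]],[[-0.033,0.005,0.131],[0,0,-0.229]],[[-0.033,0.005,0.131],[0,0,-0.229]]])

```text
time_s: 2.92
position: [0.5615, 0.0594, 0.111]
tcp_rot: [[-1.0, -0.0, 0.002], [-0.0, 1.0, -0.0], [-0.002, -0.0, -1.0]]
force: [-0.1, -0.2, 1.1]
opening: 1.003
```

Run:
```python
from h import *
rows()
img,K,E=cam("wrist")
np.savez("w2.npz",img=img,K=K,E=E)
t=[]
for n,c in dict(C=(.525,.033),A=(.572,.0886),B=(.5145,.1388),G=(.451,.194)).items():
    o=ortho(img,K,E,.036 if n!="G" else .01,c,.03 if n!="G" else .04,300)
    o=cv2.normalize(o,None,0,255,cv2.NORM_MINMAX)
    o[150,::10]=(0,0,255);o[::10,150]=(0,0,255);t.append(o)
m=np.vstack([np.hstack(t[:2]),np.hstack(t[2:])]);cv2.imwrite("pics/m2.png",m)
```

```text
at [0.5615 0.0594 0.111 ] t -179.98 F [-0.1014 -0.2327  1.0643] open 0.0872 time 2.925 J [ -5.2985  34.3867  96.5877   0.0039  48.9146 -95.3201]
```

View pics/m2.png

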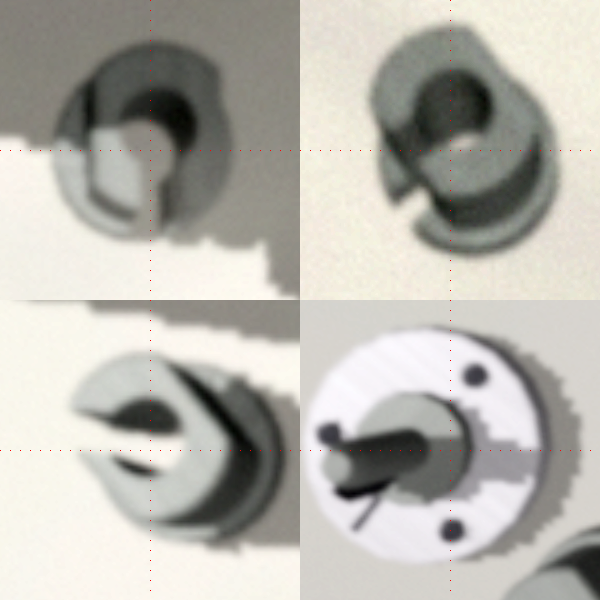

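Keyways relative to the flats give these identities:
- C is hub_0, centre (0.530, 0.032), x axis at 180°.
- B is hub_45, x at about 41°.
- A is hub_90, x at about 38°.
- D is hub_135.

The gauge centre is (0.4525, 0.200) and its key points at about 140°. Next I grasp hub_0.

Run:
```python
from h import *
rows((.5295,.032,.06,180),(.5295,.032,.012,180))
```

```text
at [0.562  0.0592 0.1114] t -179.99 F [-0.4796 -0.5369 -0.4265] open 0.0874 time 2.975 J [ -5.3129  34.3537  96.5617   0.0022  48.9017 -95.3211]
[[0.0326, -0.0272, 0.0513], [-0.0003, 0.0032, 0.0001]]
[[0.0328, -0.0272, 0.0993], [-0.0003, 0.0032, 0.0001]]
```

servo_tool(gripper=0.052, targets=[[[0.02,-0.015,0.02],[0,0,0]],[[0.0326,-0.0272,0.04],[0,0,0]],[[0.0326,-0.0272,0.05],[0,0,0]],[[0.0326,-0.0272,0.05],[0,0,0]],[[0.0326,-0.0272,0.065],[0,0,0]],[[0.0326,-0.0272,0.085],[0,0,0]],[[0.0326,-0.0272,0.098],[0,0,0]],[[0.0326,-0.0272,0.098],[0,0,0]]])

```text
time_s: 3.98
position: [0.528, 0.0318, 0.0105]
tcp_rot: [[-1.0, 0.0, -0.002], [0.0, 1.0, 0.0], [0.002, 0.0, -1.0]]
force: [0.4, 0.7, 0.3]
opening: 0.596
```

servo_tool(gripper=0.0, targets=[[[0,0,0],[0,0,0]],[[0,0,0],[0,0,0]],[[0,0,0],[0,0,0]],[[0,0,0],[0,0,0]],[[0,0,0],[0,0,0]],[[0,0,0],[0,0,0]],[[0,0,0],[0,0,0]],[[0,0,0],[0,0,0]]])

```text
time_s: 4.97
position: [0.5288, 0.0315, 0.012]
tcp_rot: [[-1.0, 0.001, 0.001], [0.001, 1.0, -0.0], [-0.001, -0.0, -1.0]]
force: [-0.7, 0.7, 6.1]
opening: 0.297
```

servo_tool(targets=[[[0,0,-0.02],[0,0,0]],[[0,0,-0.05],[0,0,0]],[[0,0,-0.08],[0,0,0]],[[0,0,-0.08],[0,0,0]],[[0,0,-0.08],[0,0,0]]])

```text
time_s: 5.6
position: [0.5276, 0.0317, 0.0906]
tcp_rot: [[-1.0, 0.001, -0.002], [0.001, 1.0, 0.0], [0.002, 0.0, -1.0]]
force: [0.5, 0.1, -1.9]
opening: 0.301
```

Run:
```python
from h import *
rows((.4525,.200,.10,140))
img,K,E=cam("wrist");s=telemetry.read_state()
np.savez("w3.npz",img=img,K=K,E=E)
p=s["position"];o=ortho(img,K,E,p[2]+.022,p[:2],.03,400,-180)
o=cv2.normalize(o,None,0,255,cv2.NORM_MINMAX);o[200,::10]=(0,0,255);o[::10,200]=(0,0,255)
o2=img[120:320,180:380];o2=cv2.resize(o2,(400,400));cv2.imwrite("pics/m3.png",np.hstack([o,o2]))
```

```text
at [0.5276 0.0317 0.0906] t 179.95 F [ 0.5469  0.1016 -1.8622] open 0.0262 time 5.6 J [ -8.6889  34.3771 102.364   -0.0014  43.3672 -98.6417]
[[0.0753, 0.1683, -0.0092], [-0.0004, -0.0019, 0.6973]]
```

View pics/m3.png

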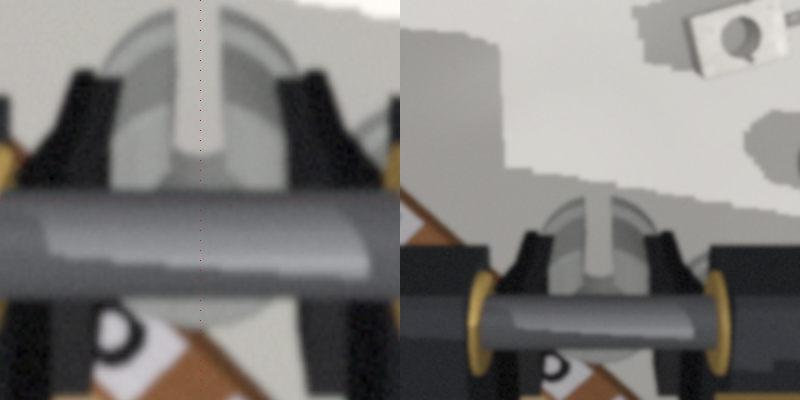

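hub_0 is held at an opening of 26.2 mm, with its keyway aligned to tool +x. Next I check the hub's offset along x from the projected edges.

Run:
```python
from h import *
d=np.load("w3.npz");img,K,E=d["img"],d["K"],d["E"]
p=np.array([.5276,.0317,.0906])
for dx in(-.002,0,.002):
  P=[p+[-(r+dx),-.0045,z] for r,z in((.0195,-.012),(.0195,-.002),(.0164,-.002),(.0164,.024))]+[p+[(r-dx),0,z] for r,z in((.02,-.002),)]
  print(dx,pix(K,E,P)[:,1])
# vertical intensity profile at left side of keyway
x=int(round(pix(K,E,p+[-.017,-.0055,0])[0,0]));print(x)
print([(r,int(img[r,x-1:x+2].mean())) for r in range(205,300)])
```

```text
-0.002 [218.881  224.1106 229.054  246.5507 283.7613]
0 [215.8204 220.8962 225.8701 242.8952 280.905 ]
0.002 [212.7419 217.6619 222.6666 239.2134 278.0321]
270
[(205, 209), (206, 207), (207, 204), (208, 196), (209, 183), (210, 166), (211, 155), (212, 155), (213, 153), (214, 153), (215, 153), (216, 152), (217, 147), (218, 134), (219, 119), (220, 110), (221, 110), (222, 115), (223, 123), (224, 128), (225, 128), (226, 127), (227, 123), (228, 116), (229, 109), (230, 103), (231, 103), (232, 104), (233, 104), (234, 104), (235, 103), (236, 103), (237, 101), (238, 103), (239, 102), (240, 101), (241, 102), (242, 102), (243, 103), (244, 107), (245, 114), (246, 118), (247, 118), (248, 117), (249, 118), (250, 118), (251, 119), (252, 120), (253, 121), (254, 122), (255, 121), (256, 120), (257, 118), (258, 116), (259, 115), (260, 116), (261, 117), (262, 113), (263, 104), (264, 94), (265, 88), (266, 80), (267, 70), (268, 64), (269, 66), (270, 70), (271, 76), (272, 82), (273, 86), (274, 91), (275, 95), (276, 99), (277, 103), (278, 107), (279, 113), (280, 114), (281, 118), (282, 121), (283, 124), (284, 128), (285, 123), (286, 106), (287, 87), (288, 77), (289, 74), (290, 73), (291, 69), (292, 68), (293, 72), (294, 88), (295, 110), (296, 122), (297, 125), (298, 125), (299, 125)]
```

Run:
```python
from h import *
rows((.506,.155,.11,140))
```

```text
at [0.5274 0.0317 0.0903] t 179.95 F [-1.0164 -0.0019 -1.081 ] open 0.026 time 5.65 J [ -8.6923  34.4111 102.3719  -0.0015  43.3758 -98.6401]
[[0.0215, 0.1233, -0.0196], [-0.0006, -0.0028, 0.6972]]
```

servo_tool(targets=[[[0.005,0.04,-0.02],[0,0,0.17]],[[0.015,0.08,-0.02],[0,0,0.35]],[[0.0215,0.1233,-0.02],[0,0,0.52]],[[0.0215,0.1233,-0.02],[0,0,0.697]],[[0.0215,0.1233,-0.02],[0,0,0.697]],[[0.0215,0.1233,-0.02],[0,0,0.697]]])

```text
time_s: 6.4
position: [0.5067, 0.1544, 0.1107]
tcp_rot: [[-0.767, 0.641, -0.002], [0.641, 0.767, -0.0], [0.001, -0.001, -1.0]]
force: [0.2, 0.3, -1.8]
opening: 0.302
```

Run:
```python
from h import *
rows((.4515,.2008,.11,140),(.4515,.2008,.065,140))
img,K,E=cam("wrist")
np.savez("w4.npz",img=img,K=K,E=E)
t=[]
for z in(.010,.046):
    o=ortho(img,K,E,z,(.4525,.2),.036 if z<.02 else .018,400)
    o[200,::10]=(0,0,255);o[::10,200]=(0,0,255);t.append(o)
cv2.imwrite("pics/m4.png",np.hstack(t))
```

```text
at [0.5067 0.1544 0.1107] t 140.13 F [ 0.2396  0.3279 -1.8109] open 0.0263 time 6.4 J [  4.8568  32.4805 101.4878  -0.0083  46.129  -45.2668]
[[0.0721, 0.0002, 0.0008], [-0.0013, -0.0011, 0.0023]]
[[0.072, 0.0003, 0.0458], [-0.0013, -0.0011, 0.0023]]
```

View pics/m4.png

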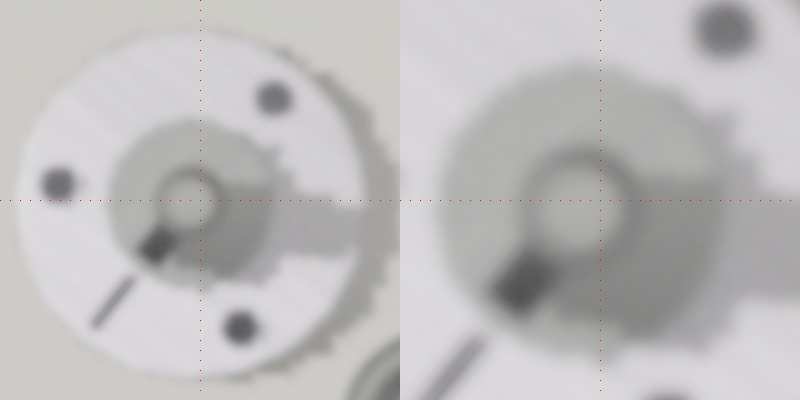

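The gauge centre is (0.452, 0.2016) and the key points at 141.5°. The shaft top and the base circle agree on this.

Run:
```python
from h import *
rows((.4510,.2024,.11,141.5),(.4510,.2024,.064,141.5))
```

```text
at [0.5069 0.1543 0.1109] t 140.08 F [-0.0899  0.1013 -1.7124] open 0.026 time 6.45 J [  4.8373  32.4641 101.4787  -0.0065  46.1316 -45.2357]
[[0.0737, 0.0011, 0.0009], [-0.001, -0.0009, -0.0248]]
[[0.0737, 0.0011, 0.0469], [-0.001, -0.0009, -0.0248]]
```

servo_tool(targets=[[[0.05,0.001,0.001],[0,0,-0.025]],[[0.0737,0.001,0.001],[0,0,-0.025]],[[0.0737,0.001,0.03],[0,0,-0.025]],[[0.0737,0.001,0.047],[0,0,-0.025]],[[0.0737,0.001,0.047],[0,0,-0.025]],[[0.0737,0.001,0.047],[0,0,-0.025]]])

```text
time_s: 7.2
position: [0.4519, 0.2029, 0.065]
tcp_rot: [[-0.782, 0.623, 0.001], [0.623, 0.782, 0.0], [-0.001, 0.001, -1.0]]
force: [0.2, -0.3, -1.2]
opening: 0.3
```

Run:
```python
from h import *
rows((.4510,.2024,.046,141.5),(.4510,.2024,.0275,141.5))
```

```text
at [0.4519 0.2029 0.065 ] t 141.45 F [ 0.202  -0.3487 -1.2486] open 0.0261 time 7.2 J [ 11.2323  35.4583 108.029   -0.0091  36.4493 -40.2085]
[[0.0004, -0.001, 0.019], [0.0008, 0.0008, -0.0009]]
[[0.0005, -0.001, 0.0375], [0.0008, 0.0008, -0.0009]]
```

servo_tool(targets=[[[0.0004,-0.001,0.006],[0,0,0]],[[0.0004,-0.001,0.012],[0,0,0]],[[0.0004,-0.001,0.018],[0,0,0]],[[0.0004,-0.001,0.023],[0,0,0]],[[0.0004,-0.001,0.023],[0,0,0]]])

```text
time_s: 7.82
position: [0.45, 0.2024, 0.041]
tcp_rot: [[-0.782, 0.623, -0.001], [0.623, 0.782, -0.0], [0.001, -0.001, -1.0]]
force: [-0.3, 1.0, -1.7]
opening: 0.297
```

Key engaged without force; continuing down.

servo_tool(targets=[[[-0.0005,0,0.006],[0,0,0]],[[-0.0005,0,0.01],[0,0,0]],[[-0.0005,0,0.0125],[0,0,0]],[[-0.0005,0,0.0125],[0,0,0]]])

```text
time_s: 8.32
position: [0.4505, 0.2021, 0.0288]
tcp_rot: [[-0.782, 0.623, -0.0], [0.623, 0.782, -0.0], [0.0, -0.0, -1.0]]
force: [0.3, -0.1, -1.8]
opening: 0.3
```

servo_tool(gripper=0.042, targets=[[[0,0,0],[0,0,0]],[[0,0,0],[0,0,0]],[[0,0,0],[0,0,0]],[[0,0,0],[0,0,0]],[[0,0,0],[0,0,0]],[[0,0,0],[0,0,0]],[[0,0,0],[0,0,0]],[[0,0,0],[0,0,0]],[[0,0,0],[0,0,0]],[[0,0,0],[0,0,0]]])

```text
time_s: 9.57
position: [0.4507, 0.2021, 0.029]
tcp_rot: [[-0.782, 0.623, -0.0], [0.623, 0.782, -0.0], [0.0, -0.0, -1.0]]
force: [1.1, -0.4, -0.1]
opening: 0.486
```

Run:
```python
from h import *
rows()
img,K,E=cam("wrist")
np.savez("w5.npz",img=img,K=K,E=E)
g=np.array([.452,.2016,0]);u=np.array([np.cos(np.radians(141.5)),np.sin(np.radians(141.5)),0]);v=np.array([-u[1],u[0],0])
for b in(.016,.018,.036):
  print(b,pix(K,E,[g+u*.0195+v*.0045+[0,0,b+z] for z in(0,.01)]+[g+u*.0164+v*.0045+[0,0,b+.036]]).tolist())
cv2.imwrite("pics/m5.png",cv2.resize(img[130:310,170:390],(660,540)))
```

```text
at [0.4507 0.2021 0.029 ] t 141.45 F [ 1.1293 -0.436  -0.0603] open 0.0422 time 9.575 J [ 11.1691  39.4756 109.0093   0.001   31.518  -40.2836]
0.016 [[273.43782701569137, 217.12868932006737], [273.108151695948, 222.27445756614003], [272.10503503697146, 244.40182054122278]]
0.018 [[273.37467442473843, 218.1144124777362], [273.0378104978169, 223.37238477529695], [272.0102575587877, 245.96495104512965]]
0.036 [[272.7400465326774, 228.0200616406202], [272.32637606085837, 234.47687612064087], [271.03222543690345, 262.0952793975482]]
```

View pics/m5.png

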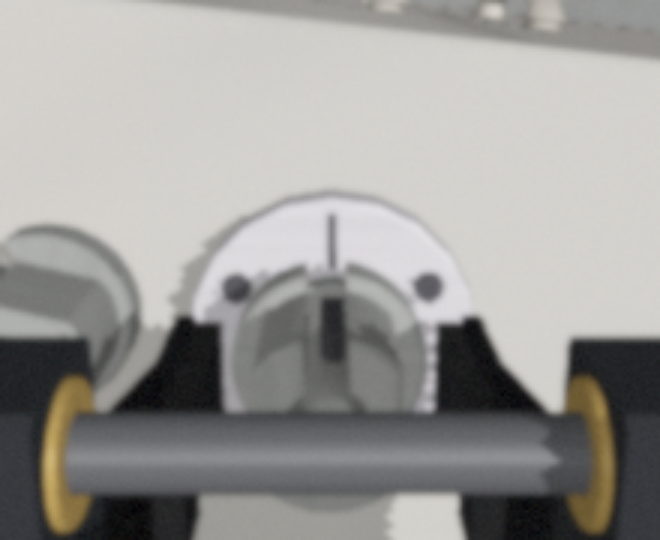

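hub_0 is home and free. Its flange edge is at row 218, where 217 is expected if seated, and the force went to 0. Now I locate the rack, using two views, and grasp and lift.

servo_tool(gripper=0.0, targets=[[[0,0,0],[0,0,0]],[[0,0,0],[0,0,0]],[[0,0,0],[0,0,0]],[[0,0,0],[0,0,0]],[[0,0,0],[0,0,0]],[[0,0,0],[0,0,0]],[[0,0,-0.02],[0,0,0]],[[0,0,-0.045],[0,0,0]],[[0,0,-0.08],[0,0,0]],[[0,0,-0.08],[0,0,0]]])

```text
time_s: 10.88
position: [0.4522, 0.2025, 0.1109]
tcp_rot: [[-0.782, 0.623, 0.005], [0.623, 0.782, 0.001], [-0.003, 0.004, -1.0]]
force: [-0.1, -0.2, -2.7]
opening: 0.299
```

Run:
```python
from h import *
img,K,E=cam("top")
c=np.array([(348,125),(432,42),(670,268),(588,352)])/4+[210,130]-.4
w=world(K,E,c,.012);print(w,w.mean(0))
v=(w[0]+w[1]-w[2]-w[3])[:2]/2;print(np.linalg.norm(v),np.degrees(np.arctan2(v[1],v[0])),np.linalg.norm(w[1]-w[0]))
m=w.mean(0)[:2];u=v/np.linalg.norm(v)
for i,k in enumerate((78,26,-26,-78)):print(m+u*k/1000)
rows((.50,.13,.13,180),(.545,.0,.13,217))
```

```text
[[ 0.6629  0.0726  0.012 ]
 [ 0.718   0.0185  0.012 ]
 [ 0.569  -0.1276  0.012 ]
 [ 0.5161 -0.0752  0.012 ]] [ 0.6165 -0.0279  0.012 ]
0.20846520802486643 44.81426268440891 0.07723972126431547
[0.6718 0.027 ]
[ 0.6349 -0.0096]
[ 0.598  -0.0463]
[ 0.5612 -0.0829]
at [0.4511 0.2023 0.1097] t 141.46 F [ 0.4011  1.0483 -2.5825] open 0.0258 time 10.925 J [ 11.1756  30.5943 106.6939   0.0007  42.5903 -40.2831]
[[-0.0833, -0.026, -0.0203], [0.0011, 0.0019, -0.6727]]
[[-0.1995, -0.0997, -0.0202], [0.0005, 0.0022, -1.3185]]
```

Run:
```python
from h import *
rows((.50,.14,.13,170),(.58,.06,.13,225),(.665,.01,.13,225))
```

```text
at [0.4511 0.2023 0.1097] t 141.46 F [ 0.4011  1.0483 -2.5825] open 0.0258 time 10.925 J [ 11.1756  30.5943 106.6939   0.0007  42.5903 -40.2831]
[[-0.0771, -0.0182, -0.0202], [0.0012, 0.0017, -0.4981]]
[[-0.1895, -0.0309, -0.0201], [0.0003, 0.0023, -1.4581]]
[[-0.2871, -0.0171, -0.02], [0.0003, 0.0023, -1.4581]]
```

servo_tool(targets=[[[-0.03,-0.006,-0.02],[0,0,-0.18]],[[-0.06,-0.012,-0.02],[0,0,-0.36]],[[-0.085,-0.018,-0.02],[0,0,-0.54]],[[-0.11,-0.02,-0.02],[0,0,-0.72]],[[-0.13,-0.025,-0.02],[0,0,-0.9]],[[-0.15,-0.03,-0.02],[0,0,-1.08]],[[-0.17,-0.031,-0.02],[0,0,-1.26]],[[-0.19,-0.031,-0.02],[0,0,-1.44]],[[-0.24,-0.025,-0.02],[0,0,-1.458]],[[-0.287,-0.017,-0.02],[0,0,-1.458]],[[-0.287,-0.017,-0.02],[0,0,-1.458]],[[-0.287,-0.017,-0.02],[0,0,-1.458]]])

```text
time_s: 12.42
position: [0.6625, 0.0103, 0.1266]
tcp_rot: [[-0.708, -0.707, -0.005], [-0.707, 0.708, 0.001], [0.003, 0.005, -1.0]]
force: [-0.5, 0.4, -1.1]
opening: 0.296
```

Run:
```python
from h import *
rows()
img,K,E=cam("wrist")
np.savez("w6.npz",img=img,K=K,E=E)
o=ortho(img,K,E,.012,(.62,-.031),.12,600,-45)
o[300,::10]=(0,0,255);o[::10,300]=(0,0,255);cv2.imwrite("pics/m6.png",o)
```

```text
at [0.6625 0.0103 0.1266] t -135.04 F [-0.4857  0.3938 -1.0574] open 0.0258 time 12.425 J [  -8.7624   39.4936   80.7526    0.0143   60.0651 -143.7339]
```

View pics/m6.png

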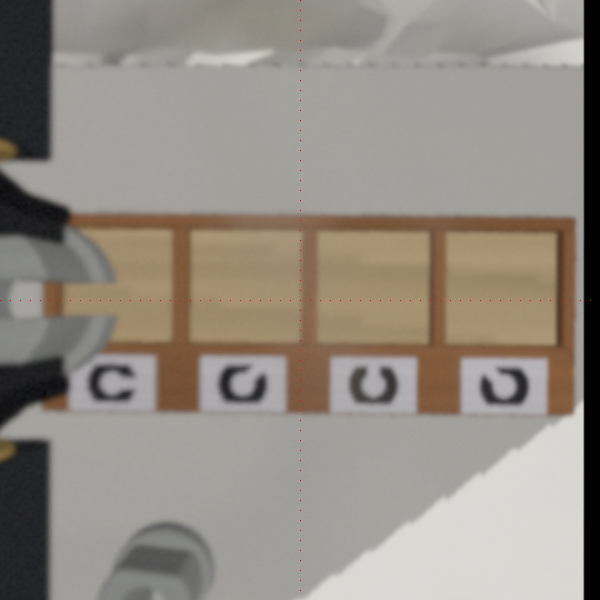

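The rack agrees with the given sizes (213 x 78 mm). Slot centres come out as:

| slot | x | y |
|---|---|---|
| 0 | 0.677 | 0.017 |
| 45 | 0.640 | -0.019 |
| 90 | 0.603 | -0.056 |
| 135 | 0.566 | -0.092 |

The label order is as stated.

Run:
```python
from h import *
rows((.6761,.0163,.06,224.5),(.6761,.0163,.03,224.5),(.6761,.0163,.018,224.5))
```

```text
at [0.6623 0.0107 0.1271] t -135.0 F [-0.1075 -0.3578 -1.2691] open 0.0259 time 12.475 J [  -8.7307   39.439    80.7883    0.0123   60.061  -143.7353]
[[-0.014, -0.0061, 0.067], [0.0042, -0.0028, 0.0087]]
[[-0.014, -0.0062, 0.097], [0.0042, -0.0028, 0.0087]]
[[-0.0141, -0.0062, 0.109], [0.0042, -0.0028, 0.0087]]
```

servo_tool(targets=[[[-0.014,-0.006,0.03],[0.002,-0.0015,0.0087]],[[-0.014,-0.006,0.067],[0.002,-0.0015,0.0087]],[[-0.014,-0.006,0.08],[0.002,-0.0015,0.0087]],[[-0.014,-0.006,0.08],[0.002,-0.0015,0.0087]],[[-0.014,-0.006,0.08],[0.002,-0.0015,0.0087]]])

```text
time_s: 13.1
position: [0.6795, 0.0157, 0.0505]
tcp_rot: [[-0.713, -0.701, 0.005], [-0.701, 0.713, -0.001], [-0.003, -0.004, -1.0]]
force: [-0.1, -0.2, -0.7]
opening: 0.296
```

Run:
```python
from h import *
rows((.6761,.0163,.03,224.5),(.6761,.0163,.018,224.5))
```

```text
at [0.6795 0.0157 0.0505] t -135.49 F [-0.0615 -0.1901 -0.6851] open 0.0257 time 13.1 J [  -8.0746   46.103    80.6802   -0.0015   52.9348 -142.5788]
[[0.0021, 0.0029, 0.0205], [-0.0039, 0.003, 0.0001]]
[[0.0021, 0.003, 0.0325], [-0.0039, 0.003, 0.0001]]
```

servo_tool(targets=[[[0.001,0.002,0.01],[0,0,0]],[[0.001,0.002,0.02],[0,0,0]],[[0.001,0.002,0.026],[0,0,0]],[[0.001,0.002,0.026],[0,0,0]],[[0.001,0.002,0.026],[0,0,0]],[[0.001,0.002,0.026],[0,0,0]]])

```text
time_s: 13.85
position: [0.677, 0.0163, 0.0234]
tcp_rot: [[-0.713, -0.701, 0.003], [-0.701, 0.713, -0.0], [-0.002, -0.003, -1.0]]
force: [0.2, -0.3, -1.0]
opening: 0.295
```

Run:
```python
from h import *
rows((.6761,.0163,.018,224.5))
```

```text
at [0.677  0.0163 0.0234] t -135.51 F [ 0.2057 -0.2665 -0.9971] open 0.0257 time 13.85 J [  -8.054    48.1555   81.4575   -0.0007   50.2046 -142.5436]
[[0.0006, 0.0006, 0.0054], [-0.0025, 0.0019, -0.0002]]
```

servo_tool(targets=[[[0.0005,0.0005,0.003],[0,0,0]],[[0.0005,0.0005,0.0055],[0,0,0]],[[0.0005,0.0005,0.0055],[0,0,0]],[[0.0005,0.0005,0.0055],[0,0,0]]])

```text
time_s: 14.35
position: [0.6759, 0.0164, 0.0175]
tcp_rot: [[-0.713, -0.701, 0.002], [-0.701, 0.713, -0.0], [-0.001, -0.002, -1.0]]
force: [0.0, 0.4, -1.6]
opening: 0.296
```

servo_tool(gripper=0.044, targets=[[[0,0,0],[0,0,0]],[[0,0,0],[0,0,0]],[[0,0,0],[0,0,0]],[[0,0,0],[0,0,0]],[[0,0,0],[0,0,0]],[[0,0,-0.03],[0,0,0]],[[0,0,-0.07],[0,0,0]],[[0,0,-0.11],[0,0,0]],[[0,0,-0.11],[0,0,0]]])

```text
time_s: 15.48
position: [0.6786, 0.0161, 0.1318]
tcp_rot: [[-0.713, -0.701, 0.011], [-0.701, 0.713, -0.002], [-0.007, -0.009, -1.0]]
force: [-0.2, 0.2, -0.5]
opening: 0.505
```

Run:
```python
from h import *
rows((.60,.085,.13,225),(.56,.17,.11,221))
```

```text
at [0.6786 0.0161 0.1318] t -135.5 F [-0.1538  0.177  -0.5199] open 0.044 time 15.475 J [  -8.0543   39.9095   78.7537   -0.002    60.698  -142.5523]
[[0.0077, 0.1042, 0.0008], [-0.0089, 0.0067, -0.0087]]
[[-0.0232, 0.1931, 0.0202], [-0.0087, 0.007, 0.0611]]
```

servo_tool(targets=[[[0.005,0.05,0],[0,0,0.1]],[[0.008,0.1,0],[0,0,0.28]],[[0.008,0.12,0],[0,0,0.46]],[[0.01,0.13,0],[0,0,0.64]],[[0.02,0.14,0],[0,0,0.82]],[[0.03,0.14,0],[0,0,1.0]],[[0.03,0.14,0],[0,0,1.18]],[[0.03,0.14,0],[0,0,1.36]],[[0.03,0.14,0],[0,0,1.56]],[[0.03,0.14,0],[0,0,1.56]]])

```text
time_s: 16.73
position: [0.5554, 0.0952, 0.1263]
tcp_rot: [[-0.71, 0.705, 0.0], [0.705, 0.71, -0.0], [-0.001, 0.0, -1.0]]
force: [-0.0, 1.1, -1.1]
opening: 0.504
```

Run:
```python
from h import *
rows((.492,.119,.11,41))
```

```text
at [0.5554 0.0952 0.1263] t 135.2 F [-0.0014  1.0899 -1.0664] open 0.0438 time 16.725 J [ -1.6198  33.0067  96.0904  -0.0255  50.879  -46.7995]
[[0.0617, -0.0278, 0.0162], [0.0005, 0.0004, 1.644]]
```

servo_tool(targets=[[[0.02,-0.01,0.005],[0,0,0.18]],[[0.04,-0.02,0.01],[0,0,0.36]],[[0.06,-0.028,0.016],[0,0,0.54]],[[0.0617,-0.0278,0.016],[0,0,0.72]],[[0.0617,-0.0278,0.016],[0,0,0.9]],[[0.0617,-0.0278,0.016],[0,0,1.08]],[[0.0617,-0.0278,0.016],[0,0,1.26]],[[0.0617,-0.0278,0.016],[0,0,1.44]],[[0.0617,-0.0278,0.016],[0,0,1.644]],[[0.0617,-0.0278,0.016],[0,0,1.644]],[[0.0617,-0.0278,0.016],[0,0,1.644]]])

```text
time_s: 18.1
position: [0.4927, 0.1191, 0.1108]
tcp_rot: [[0.753, 0.658, 0.002], [0.658, -0.753, -0.0], [0.001, 0.002, -1.0]]
force: [0.1, 0.1, -0.7]
opening: 0.507
```

Run:
```python
from h import *
rows()
img,K,E=cam("wrist")
np.savez("w7.npz",img=img,K=K,E=E)
t=[]
for c in((.5145,.1388),(.572,.0886)):
    o=ortho(img,K,E,.036,c,.03,400)
    o=cv2.normalize(o,None,0,255,cv2.NORM_MINMAX);o[200,::10]=(0,0,255);o[::10,200]=(0,0,255);t.append(o)
cv2.imwrite("pics/m7.png",np.hstack(t))
```

```text
at [0.4927 0.1191 0.1108] t 41.12 F [ 0.0927  0.1101 -0.679 ] open 0.0441 time 18.1 J [  0.9513  31.1521 104.8771  -0.0364  43.8607  49.8572]
```

View pics/m7.png

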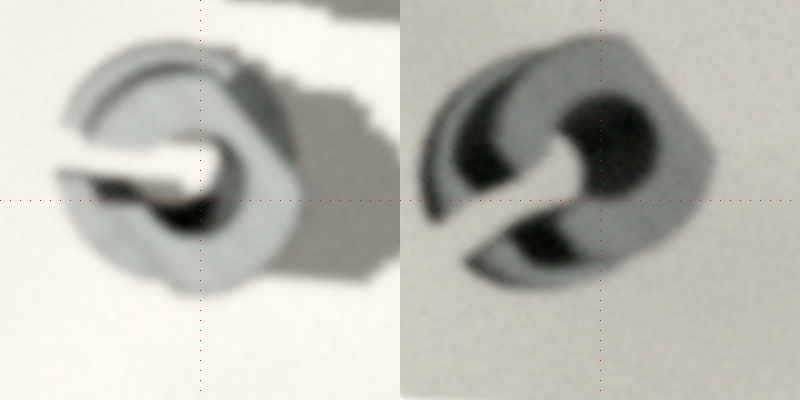

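B is hub_45: centre (0.517, 0.140), x at 40°, keyway at 83°. A is hub_90: centre (0.580, 0.088), x at 37°. I'll grasp B at t=40.

Run:
```python
from h import *
rows((.5169,.1398,.06,40),(.5169,.1398,.012,40))
```

```text
at [0.4927 0.1191 0.1109] t 41.09 F [-0.7528 -0.3964 -0.6732] open 0.0438 time 18.15 J [  0.9549  31.1476 104.8749  -0.0373  43.8597  49.8915]
[[0.0318, 0.0002, 0.0509], [0.0017, -0.0013, 0.019]]
[[0.0317, 0.0001, 0.0989], [0.0017, -0.0013, 0.019]]
```

servo_tool(gripper=0.05, targets=[[[0.0318,0,0.02],[0,0,0.019]],[[0.0318,0,0.04],[0,0,0.019]],[[0.0318,0,0.05],[0,0,0.019]],[[0.0318,0,0.065],[0,0,0.019]],[[0.0318,0,0.085],[0,0,0.019]],[[0.0318,0,0.0985],[0,0,0.019]],[[0.0318,0,0.0985],[0,0,0.019]],[[0.0318,0,0.0985],[0,0,0.019]]])

```text
time_s: 19.15
position: [0.5175, 0.1399, 0.0129]
tcp_rot: [[0.768, 0.641, 0.003], [0.641, -0.768, -0.0], [0.002, 0.002, -1.0]]
force: [0.7, 0.1, 0.2]
opening: 0.577
```

servo_tool(gripper=0.0, targets=[[[0,0,0],[0,0,0]],[[0,0,0],[0,0,0]],[[0,0,0],[0,0,0]],[[0,0,0],[0,0,0]],[[0,0,0],[0,0,0]],[[0,0,0],[0,0,0]],[[0,0,0],[0,0,0]]])

```text
time_s: 20.02
position: [0.5174, 0.1399, 0.0129]
tcp_rot: [[0.768, 0.64, 0.003], [0.64, -0.768, -0.0], [0.002, 0.002, -1.0]]
force: [0.8, -0.9, 4.6]
opening: 0.295
```

servo_tool(targets=[[[0,0,-0.03],[0,0,0]],[[0,0,-0.07],[0,0,0]],[[0,0,-0.1],[0,0,0]],[[0,0,-0.1],[0,0,0]],[[0,0,-0.1],[0,0,0]],[[0,0,-0.1],[0,0,0]]])

```text
time_s: 20.78
position: [0.5156, 0.1398, 0.111]
tcp_rot: [[0.768, 0.64, -0.001], [0.64, -0.768, -0.001], [-0.001, -0.0, -1.0]]
force: [0.3, 0.1, -1.7]
opening: 0.297
```

```bash
cat >> h.py <<'E'
def edges(tag, zo=.012):
    """in-hand check: row profile left/right of tool +x line vs predictions for hub offset dx; zo = tip height over hub underside"""
    s=telemetry.read_state();c=eyes.capture("wrist");img,K,T=c["pixels"],c["intrinsics"],c["T_tool_cam"]
    np.savez(tag,img=img,K=K)
    for dy in(-.006,.006):
        for dx in(-.002,0,.002):
            P=[[(r**2-dy**2)**.5+dx,dy,zo-h] for r,h in((.02,0),(.02,.01),(.017,.01),(.017,.036))]
            print("dy",dy,"dx",dx,pix(K,T,P)[:,1].round(1))
        q=np.array([[.02-.001*k,dy,zo-.02] for k in(0,)]);x=int(round(pix(K,T,q)[0,0]))
        g=np.diff(cv2.GaussianBlur(img.mean(2),(3,3),.8)[:,x-1:x+2].mean(1))
        print([(r+.5,round(float(g[r]),0)) for r in range(205,262) if abs(g[r])>3 and abs(g[r])>=max(abs(g[r-1]),abs(g[r+1]))])
E
python3 - <<'E'
from h import *
rows()
edges("w8.npz")
E
```

```text
at [0.5156 0.1398 0.111 ] t 39.82 F [ 0.337   0.0791 -1.7362] open 0.0258 time 20.775 J [  3.1959  32.7031 100.8451  -0.0399  46.5181  53.4025]
dy -0.006 dx -0.002 [217.5 222.7 227.7 245.2]
dy -0.006 dx 0 [214.4 219.5 224.5 241.6]
dy -0.006 dx 0.002 [211.3 216.2 221.3 237.9]
[(215.5, -22.0), (219.5, 13.0), (225.5, -12.0), (240.5, 12.0), (251.5, -20.0)]
dy 0.006 dx -0.002 [217.4 222.6 227.7 245.2]
dy 0.006 dx 0 [214.4 219.4 224.5 241.5]
dy 0.006 dx 0.002 [211.3 216.2 221.3 237.8]
[(216.5, -27.0), (220.5, 16.0), (226.5, -20.0), (241.5, 16.0)]
```

hub_45 is held (25.8 mm), offset about -0.4 mm. To the gauge, t=96.5.

Run:
```python
from h import *
rows((.452,.2020,.11,96.5),(.452,.2020,.066,96.5))
```

```text
at [0.5158 0.1398 0.1111] t 39.82 F [-1.2424  0.1923 -1.9974] open 0.0256 time 20.825 J [  3.196   32.6971 100.8278  -0.0401  46.5219  53.4027]
[[-0.0092, -0.0886, 0.0011], [-0.0005, 0.0008, -0.9892]]
[[-0.0092, -0.0886, 0.0451], [-0.0005, 0.0008, -0.9892]]
```

servo_tool(targets=[[[-0.002,-0.015,0.001],[0,0,-0.18]],[[-0.004,-0.03,0.001],[0,0,-0.36]],[[-0.006,-0.045,0.001],[0,0,-0.54]],[[-0.008,-0.06,0.001],[0,0,-0.72]],[[-0.009,-0.075,0.001],[0,0,-0.9]],[[-0.0092,-0.0886,0.001],[0,0,-0.989]],[[-0.0092,-0.0886,0.02],[0,0,-0.989]],[[-0.0092,-0.0886,0.045],[0,0,-0.989]],[[-0.0092,-0.0886,0.045],[0,0,-0.989]],[[-0.0092,-0.0886,0.045],[0,0,-0.989]],[[-0.0092,-0.0886,0.045],[0,0,-0.989]]])

```text
time_s: 22.2
position: [0.4539, 0.2021, 0.0681]
tcp_rot: [[-0.113, 0.994, 0.004], [0.994, 0.113, -0.0], [-0.001, 0.004, -1.0]]
force: [0.0, 0.2, -1.5]
opening: 0.298
```

Run:
```python
from h import *
rows((.452,.2020,.044,96.5),(.452,.2020,.029,96.5))
```

```text
at [0.4539 0.2021 0.0681] t 96.48 F [ 0.0232  0.1977 -1.493 ] open 0.026 time 22.2 J [ 11.1279  35.1456 107.8445  -0.0791  36.7897   4.7068]
[[0.0001, -0.0019, 0.0241], [0.0039, 0.0005, -0.0003]]
[[0.0001, -0.002, 0.0391], [0.0039, 0.0005, -0.0003]]
```

servo_tool(targets=[[[0,-0.0012,0.006],[0,0,0]],[[0,-0.0012,0.012],[0,0,0]],[[0,-0.0012,0.018],[0,0,0]],[[0,-0.0012,0.024],[0,0,0]],[[0,-0.0012,0.026],[0,0,0]],[[0,-0.0012,0.026],[0,0,0]]])

```text
time_s: 22.95
position: [0.452, 0.2019, 0.0412]
tcp_rot: [[-0.113, 0.994, 0.002], [0.994, 0.113, -0.0], [-0.001, 0.002, -1.0]]
force: [0.8, 0.4, -2.3]
opening: 0.301
```

servo_tool(targets=[[[0,0,0.006],[0,0,0]],[[0,0,0.01],[0,0,0]],[[0,0,0.012],[0,0,0]],[[0,0,0.012],[0,0,0]]])

```text
time_s: 23.45
position: [0.452, 0.2019, 0.0292]
tcp_rot: [[-0.113, 0.994, 0.002], [0.994, 0.113, -0.0], [-0.001, 0.002, -1.0]]
force: [0.7, -0.4, -0.8]
opening: 0.293
```

servo_tool(gripper=0.042, targets=[[[0,0,0],[0,0,0]],[[0,0,0],[0,0,0]],[[0,0,0],[0,0,0]],[[0,0,0],[0,0,0]],[[0,0,0],[0,0,0]],[[0,0,0],[0,0,0]],[[0,0,0],[0,0,0]],[[0,0,0],[0,0,0]],[[0,0,0],[0,0,0]],[[0,0,0],[0,0,0]]])

```text
time_s: 24.7
position: [0.4521, 0.2019, 0.0294]
tcp_rot: [[-0.113, 0.994, 0.002], [0.994, 0.113, -0.0], [-0.001, 0.002, -1.0]]
force: [-0.5, 0.3, 1.1]
opening: 0.485
```

Run:
```python
from h import *
rows()
edges("w9.npz",.013)
```

```text
at [0.4521 0.2019 0.0294] t 96.49 F [-0.4591  0.2736  1.0771] open 0.0422 time 24.7 J [ 11.1412  39.4508 108.9221  -0.0926  31.4946   4.7298]
dy -0.006 dx -0.002 [218.  223.2 228.2 245.6]
dy -0.006 dx 0 [214.9 220.  225.  242. ]
dy -0.006 dx 0.002 [211.9 216.8 221.9 238.3]
[(215.5, -26.0), (218.5, 13.0), (224.5, -13.0), (240.5, 14.0), (252.5, -18.0)]
dy 0.006 dx -0.002 [218.  223.2 228.2 245.6]
dy 0.006 dx 0 [214.9 220.  225.  241.9]
dy 0.006 dx 0.002 [211.8 216.7 221.8 238.3]
[(210.5, 31.0), (216.5, -22.0), (219.5, 11.0), (225.5, -11.0), (240.5, 11.0), (261.5, -15.0)]
```

hub_45 is seated (edges agree) and free. Regrasp and go to slot_45 at t=44.5.

servo_tool(gripper=0.0, targets=[[[0,0,0],[0,0,0]],[[0,0,0],[0,0,0]],[[0,0,0],[0,0,0]],[[0,0,0],[0,0,0]],[[0,0,0],[0,0,0]],[[0,0,0],[0,0,0]],[[0,0,-0.02],[0,0,0]],[[0,0,-0.045],[0,0,0]],[[0,0,-0.09],[0,0,0]],[[0,0,-0.09],[0,0,0]]])

```text
time_s: 26.0
position: [0.454, 0.2024, 0.122]
tcp_rot: [[-0.113, 0.994, 0.009], [0.994, 0.113, 0.001], [-0.0, 0.009, -1.0]]
force: [0.1, 0.7, -0.6]
opening: 0.298
```

Run:
```python
from h import *
rows((.54,.10,.12,70),(.640,-.0194,.12,44.5),(.640,-.0194,.05,44.5))
```

```text
at [0.454  0.2024 0.122 ] t 96.5 F [ 0.0662  0.6774 -0.6038] open 0.0259 time 26.0 J [ 11.1615  29.3688 106.0937  -0.0692  44.0158   4.7098]
[[-0.1115, 0.0739, 0.0026], [0.009, -0.002, 0.4625]]
[[-0.2415, 0.1597, 0.0034], [0.0086, -0.0041, 0.9076]]
[[-0.2415, 0.1591, 0.0734], [0.0086, -0.0041, 0.9076]]
```

servo_tool(targets=[[[-0.04,0.025,0],[0,0,0.17]],[[-0.08,0.05,0],[0,0,0.34]],[[-0.115,0.074,0],[0,0,0.51]],[[-0.16,0.104,0],[0,0,0.68]],[[-0.2,0.133,0],[0,0,0.85]],[[-0.24,0.159,0],[0,0,0.9076]],[[-0.2415,0.159,0.03],[0,0,0.9076]],[[-0.2415,0.159,0.073],[0,0,0.9076]],[[-0.2415,0.159,0.073],[0,0,0.9076]],[[-0.2415,0.159,0.073],[0,0,0.9076]],[[-0.2415,0.159,0.073],[0,0,0.9076]]])

```text
time_s: 27.38
position: [0.6387, -0.0201, 0.0487]
tcp_rot: [[0.713, 0.701, 0.006], [0.701, -0.713, -0.001], [0.003, 0.005, -1.0]]
force: [-0.4, 0.4, -2.1]
opening: 0.3
```

Run:
```python
from h import *
rows((.640,-.0194,.024,44.5),(.640,-.0194,.0185,44.5))
```

```text
at [ 0.6387 -0.0201  0.0487] t 44.52 F [-0.384   0.3578 -2.0558] open 0.0261 time 27.375 J [-11.8069  43.8991  87.2712   0.0105  48.4927  33.6713]
[[0.0013, 0.0003, 0.0247], [0.0048, -0.0034, 0.0003]]
[[0.0013, 0.0003, 0.0302], [0.0048, -0.0034, 0.0003]]
```

servo_tool(targets=[[[0.001,0,0.01],[0,0,0]],[[0.001,0,0.02],[0,0,0]],[[0.001,0,0.025],[0,0,0]],[[0.001,0,0.03],[0,0,0]],[[0.001,0,0.03],[0,0,0]],[[0.001,0,0.03],[0,0,0]]])

```text
time_s: 28.12
position: [0.6379, -0.0193, 0.0174]
tcp_rot: [[0.713, 0.701, 0.002], [0.701, -0.713, -0.0], [0.001, 0.002, -1.0]]
force: [-1.2, 1.4, 4.7]
opening: 0.299
```

servo_tool(gripper=0.044, targets=[[[0,0,0],[0,0,0]],[[0,0,0],[0,0,0]],[[0,0,0],[0,0,0]],[[0,0,0],[0,0,0]],[[0,0,0],[0,0,0]],[[0,0,-0.03],[0,0,0]],[[0,0,-0.07],[0,0,0]],[[0,0,-0.11],[0,0,0]],[[0,0,-0.11],[0,0,0]]])

```text
time_s: 29.25
position: [0.6406, -0.0198, 0.1309]
tcp_rot: [[0.713, 0.701, 0.011], [0.701, -0.713, -0.002], [0.006, 0.009, -1.0]]
force: [-0.1, 0.3, -0.1]
opening: 0.505
```

Run:
```python
from h import *
rows((.556,.0695,.11,37))
```

```text
at [ 0.6406 -0.0198  0.1309] t 44.5 F [-0.1051  0.2612 -0.0989] open 0.044 time 29.25 J [-11.7482  37.3878  84.7704   0.0128  57.2154  33.7515]
[[0.0021, -0.1232, 0.0198], [0.0086, -0.0068, 0.1308]]
```

servo_tool(targets=[[[0.001,-0.04,0],[0,0,0.06]],[[0.002,-0.08,0.01],[0,0,0.13]],[[0.002,-0.123,0.02],[0,0,0.13]],[[0.002,-0.123,0.02],[0,0,0.13]],[[0.002,-0.123,0.02],[0,0,0.13]],[[0.002,-0.123,0.02],[0,0,0.13]]])

```text
time_s: 30.0
position: [0.5545, 0.069, 0.1067]
tcp_rot: [[0.799, 0.602, 0.004], [0.602, -0.799, -0.001], [0.003, 0.003, -1.0]]
force: [-0.6, -0.6, 0.3]
opening: 0.506
```

Run:
```python
from h import *
img,K,E=cam("wrist")
np.savez("w10.npz",img=img,K=K,E=E)
rows((.5803,.0876,.06,37),(.5803,.0876,.0125,37))
o=ortho(img,K,E,.036,(.5803,.0876),.03,400)
o=cv2.normalize(o,None,0,255,cv2.NORM_MINMAX);o[200,::10]=(0,0,255);o[::10,200]=(0,0,255)
cv2.imwrite("pics/m10.png",np.hstack([o,cv2.resize(img,(533,400))[:, :400]]))
```

```text
at [0.5544 0.069  0.1068] t 36.98 F [ 0.2724  0.6698 -0.3729] open 0.0441 time 30.05 J [-4.3579 34.3868 97.6956 -0.0215 47.6961 48.6791]
[[0.0318, 0.0006, 0.0469], [0.0028, -0.0027, -0.0004]]
[[0.0317, 0.0005, 0.0944], [0.0028, -0.0027, -0.0004]]
```

View pics/m10.png

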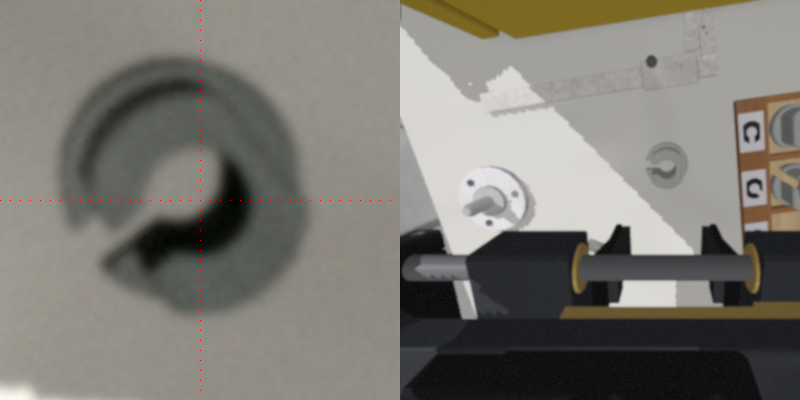

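hub_90 is where expected, centre (0.580, 0.088). Both hubs show in slots 0 and 45. Grasping.

servo_tool(gripper=0.05, targets=[[[0.0318,0.0006,0.02],[0,0,0]],[[0.0318,0.0006,0.04],[0,0,0]],[[0.0318,0.0006,0.05],[0,0,0]],[[0.0318,0.0006,0.065],[0,0,0]],[[0.0318,0.0006,0.085],[0,0,0]],[[0.0318,0.0006,0.0945],[0,0,0]],[[0.0318,0.0006,0.0945],[0,0,0]],[[0.0318,0.0006,0.0945],[0,0,0]]])

```text
time_s: 31.05
position: [0.5796, 0.0884, 0.0128]
tcp_rot: [[0.798, 0.602, 0.004], [0.602, -0.798, -0.0], [0.003, 0.003, -1.0]]
force: [-0.0, 0.2, 0.2]
opening: 0.574
```

servo_tool(gripper=0.0, targets=[[[0,0,0],[0,0,0]],[[0,0,0],[0,0,0]],[[0,0,0],[0,0,0]],[[0,0,0],[0,0,0]],[[0,0,0],[0,0,0]],[[0,0,0],[0,0,0]],[[0,0,0],[0,0,0]]])

```text
time_s: 31.92
position: [0.5794, 0.0884, 0.0126]
tcp_rot: [[0.798, 0.602, 0.003], [0.602, -0.798, -0.001], [0.002, 0.002, -1.0]]
force: [-0.5, -0.7, 5.0]
opening: 0.296
```

servo_tool(targets=[[[0,0,-0.03],[0,0,0]],[[0,0,-0.07],[0,0,0]],[[0,0,-0.1],[0,0,0]],[[0,0,-0.1],[0,0,0]],[[0,0,-0.1],[0,0,0]],[[0,0,-0.1],[0,0,0]]])

```text
time_s: 32.67
position: [0.5775, 0.0885, 0.1105]
tcp_rot: [[0.798, 0.602, -0.001], [0.602, -0.798, -0.0], [-0.001, -0.001, -1.0]]
force: [0.1, 0.2, -0.3]
opening: 0.298
```

Run:
```python
from h import *
edges("w11.npz",.012)
rows((.452,.2016,.11,51.5),(.452,.2016,.066,51.5))
```

```text
dy -0.006 dx -0.002 [217.4 222.6 227.7 245.2]
dy -0.006 dx 0 [214.4 219.4 224.5 241.5]
dy -0.006 dx 0.002 [211.3 216.2 221.3 237.8]
[(214.5, -18.0), (218.5, 9.0), (223.5, -12.0), (240.5, 9.0), (258.5, -11.0)]
dy 0.006 dx -0.002 [217.4 222.6 227.7 245.1]
dy 0.006 dx 0 [214.3 219.4 224.5 241.5]
dy 0.006 dx 0.002 [211.3 216.2 221.3 237.8]
[(214.5, -18.0), (219.5, 9.0), (224.5, -12.0), (241.5, 8.0), (260.5, -9.0)]
at [0.5777 0.0885 0.1106] t 37.04 F [ 0.1098 -0.3565 -0.4091] open 0.0257 time 32.725 J [-2.2287 35.6463 93.5516 -0.015  50.8563 50.7458]
[[-0.0323, -0.166, 0.0007], [-0.0005, 0.0008, -0.2525]]
[[-0.0322, -0.1659, 0.0447], [-0.0005, 0.0008, -0.2525]]
```

servo_tool(targets=[[[-0.01,-0.05,0],[0,0,-0.1]],[[-0.02,-0.1,0],[0,0,-0.2]],[[-0.0323,-0.15,0],[0,0,-0.2525]],[[-0.0323,-0.166,0],[0,0,-0.2525]],[[-0.0323,-0.166,0.02],[0,0,-0.2525]],[[-0.0323,-0.166,0.0445],[0,0,-0.2525]],[[-0.0323,-0.166,0.0445],[0,0,-0.2525]],[[-0.0323,-0.166,0.0445],[0,0,-0.2525]],[[-0.0323,-0.166,0.0445],[0,0,-0.2525]],[[-0.0323,-0.166,0.0445],[0,0,-0.2525]]])

```text
time_s: 33.98
position: [0.4538, 0.2016, 0.0681]
tcp_rot: [[0.623, 0.783, 0.004], [0.783, -0.623, -0.0], [0.002, 0.003, -1.0]]
force: [-0.8, -0.1, -0.7]
opening: 0.298
```

Run:
```python
from h import *
rows((.452,.2016,.042,51.5),(.452,.2016,.0285,51.5))
```

```text
at [0.4538 0.2016 0.0681] t 51.5 F [-0.8254 -0.0588 -0.6967] open 0.0259 time 33.975 J [ 11.0615  35.1296 107.8897  -0.0801  36.7583  49.6283]
[[-0.0011, -0.0015, 0.0261], [0.0032, -0.0024, -0.0]]
[[-0.0012, -0.0015, 0.0396], [0.0032, -0.0024, -0.0]]
```

servo_tool(targets=[[[-0.0008,-0.001,0.006],[0,0,0]],[[-0.0008,-0.001,0.012],[0,0,0]],[[-0.0008,-0.001,0.018],[0,0,0]],[[-0.0008,-0.001,0.024],[0,0,0]],[[-0.0008,-0.001,0.026],[0,0,0]],[[-0.0008,-0.001,0.026],[0,0,0]]])

```text
time_s: 34.72
position: [0.4519, 0.2015, 0.0412]
tcp_rot: [[0.622, 0.783, 0.002], [0.783, -0.622, -0.0], [0.001, 0.002, -1.0]]
force: [-0.3, 0.6, -1.1]
opening: 0.296
```

servo_tool(targets=[[[0,0,0.006],[0,0,0]],[[0,0,0.01],[0,0,0]],[[0,0,0.012],[0,0,0]],[[0,0,0.012],[0,0,0]]])

```text
time_s: 35.22
position: [0.4519, 0.2015, 0.0292]
tcp_rot: [[0.622, 0.783, 0.002], [0.783, -0.622, -0.0], [0.001, 0.002, -1.0]]
force: [0.3, 0.6, -0.9]
opening: 0.297
```

servo_tool(gripper=0.042, targets=[[[0,0,0],[0,0,0]],[[0,0,0],[0,0,0]],[[0,0,0],[0,0,0]],[[0,0,0],[0,0,0]],[[0,0,0],[0,0,0]],[[0,0,0],[0,0,0]],[[0,0,0],[0,0,0]],[[0,0,0],[0,0,0]],[[0,0,0],[0,0,0]],[[0,0,0],[0,0,0]]])

```text
time_s: 36.48
position: [0.452, 0.2015, 0.0294]
tcp_rot: [[0.622, 0.783, 0.002], [0.783, -0.622, -0.0], [0.001, 0.002, -1.0]]
force: [0.1, 0.5, 0.2]
opening: 0.482
```

Run:
```python
from h import *
rows()
edges("w12.npz",.013)
```

```text
at [0.452  0.2015 0.0294] t 51.51 F [0.0985 0.5068 0.2225] open 0.0419 time 36.475 J [ 11.0956  39.4448 108.9572  -0.0941  31.4673  49.6652]
dy -0.006 dx -0.002 [217.1 222.3 227.3 244.6]
dy -0.006 dx 0 [214.1 219.1 224.2 241. ]
dy -0.006 dx 0.002 [211.  215.9 221.  237.3]
[(213.5, -25.0), (217.5, 12.0), (223.5, -12.0), (238.5, 11.0), (244.5, 4.0), (257.5, -22.0)]
dy 0.006 dx -0.002 [217.1 222.3 227.3 244.6]
dy 0.006 dx 0 [214.1 219.1 224.1 241. ]
dy 0.006 dx 0.002 [211.  215.9 221.  237.3]
[(214.5, -28.0), (218.5, 14.0), (224.5, -16.0), (238.5, 13.0), (259.5, -16.0)]
```

hub_90 is seated and free. On to slot_90.

servo_tool(gripper=0.0, targets=[[[0,0,0],[0,0,0]],[[0,0,0],[0,0,0]],[[0,0,0],[0,0,0]],[[0,0,0],[0,0,0]],[[0,0,0],[0,0,0]],[[0,0,0],[0,0,0]],[[0,0,-0.02],[0,0,0]],[[0,0,-0.045],[0,0,0]],[[0,0,-0.09],[0,0,0]],[[0,0,-0.09],[0,0,0]]])

```text
time_s: 37.78
position: [0.4539, 0.2021, 0.122]
tcp_rot: [[0.622, 0.783, 0.009], [0.783, -0.622, 0.001], [0.007, 0.007, -1.0]]
force: [0.4, 0.0, -0.6]
opening: 0.294
```

Run:
```python
from h import *
rows((.603,-.0557,.12,44.5),(.603,-.0557,.05,44.5))
```

```text
at [0.4539 0.2021 0.122 ] t 51.52 F [ 0.3595  0.0297 -0.6283] open 0.0256 time 37.775 J [ 11.1184  29.3518 106.1241  -0.0609  43.9975  49.6462]
[[-0.109, 0.2771, 0.0031], [0.0061, -0.0069, 0.1224]]
[[-0.1095, 0.2767, 0.0731], [0.0061, -0.0069, 0.1224]]
```

servo_tool(targets=[[[-0.02,0.05,0],[0,0,0.05]],[[-0.04,0.105,0],[0,0,0.12]],[[-0.065,0.16,0],[0,0,0.12]],[[-0.087,0.215,0],[0,0,0.12]],[[-0.105,0.265,0],[0,0,0.12]],[[-0.1095,0.277,0.01],[0,0,0.12]],[[-0.1095,0.277,0.04],[0,0,0.12]],[[-0.1095,0.277,0.073],[0,0,0.12]],[[-0.1095,0.277,0.073],[0,0,0.12]],[[-0.1095,0.277,0.073],[0,0,0.12]],[[-0.1095,0.277,0.073],[0,0,0.12]]])

```text
time_s: 39.15
position: [0.6015, -0.0565, 0.0481]
tcp_rot: [[0.711, 0.703, 0.005], [0.703, -0.711, -0.001], [0.003, 0.004, -1.0]]
force: [-0.0, -0.1, -0.6]
opening: 0.293
```

Run:
```python
from h import *
rows((.603,-.0557,.024,44.5),(.603,-.0557,.0185,44.5))
```

```text
at [ 0.6015 -0.0565  0.0481] t 44.66 F [-0.039  -0.1282 -0.6241] open 0.0255 time 39.15 J [-15.9653  42.124   92.6082   0.0292  44.9943  29.356 ]
[[0.0016, 0.0004, 0.0241], [0.004, -0.0027, 0.0028]]
[[0.0016, 0.0004, 0.0296], [0.004, -0.0027, 0.0028]]
```

servo_tool(targets=[[[0.0025,0.001,0.01],[0,0,0]],[[0.0025,0.001,0.02],[0,0,0]],[[0.0025,0.001,0.025],[0,0,0]],[[0.0025,0.001,0.0295],[0,0,0]],[[0.0025,0.001,0.0295],[0,0,0]],[[0.0025,0.001,0.0295],[0,0,0]]])

```text
time_s: 39.9
position: [0.6032, -0.0556, 0.0175]
tcp_rot: [[0.712, 0.703, 0.003], [0.703, -0.712, -0.0], [0.002, 0.002, -1.0]]
force: [0.8, -0.4, 1.3]
opening: 0.297
```

servo_tool(gripper=0.044, targets=[[[0,0,0],[0,0,0]],[[0,0,0],[0,0,0]],[[0,0,0],[0,0,0]],[[0,0,0],[0,0,0]],[[0,0,0],[0,0,0]],[[0,0,-0.03],[0,0,0]],[[0,0,-0.07],[0,0,0]],[[0,0,-0.11],[0,0,0]],[[0,0,-0.11],[0,0,0]]])

```text
time_s: 41.02
position: [0.6055, -0.0561, 0.1309]
tcp_rot: [[0.712, 0.703, 0.01], [0.703, -0.712, -0.002], [0.006, 0.009, -1.0]]
force: [-0.5, -0.6, 0.6]
opening: 0.503
```

Run:
```python
from h import *
rows((.50,.07,.13,120),(.46,.14,.12,190))
```

```text
at [ 0.6055 -0.0561  0.1309] t 44.64 F [-0.549  -0.5872  0.5612] open 0.0437 time 41.025 J [-15.8262  35.2309  89.7639   0.028   54.406   29.5185]
[[0.0136, -0.1639, -0.0004], [0.0112, 0.0012, -1.3153]]
[[0.0342, -0.2419, 0.009], [0.0105, 0.0091, -2.537]]
```

Run:
```python
from h import *
rows((.50,.07,.12,40),(.4115,.1514,.11,40))
```

```text
at [ 0.6055 -0.0561  0.1309] t 44.64 F [-0.549  -0.5872  0.5612] open 0.0437 time 41.025 J [-15.8262  35.2309  89.7639   0.028   54.406   29.5185]
[[0.0135, -0.164, 0.0096], [0.0087, -0.0059, 0.081]]
[[0.0077, -0.2841, 0.0185], [0.0087, -0.0059, 0.081]]
```

servo_tool(targets=[[[0.003,-0.05,0],[0,0,0.08]],[[0.008,-0.1,0],[0,0,0.08]],[[0.013,-0.16,0.01],[0,0,0.08]],[[0.011,-0.21,0.015],[0,0,0.08]],[[0.008,-0.26,0.0185],[0,0,0.08]],[[0.0077,-0.284,0.0185],[0,0,0.08]],[[0.0077,-0.284,0.0185],[0,0,0.08]],[[0.0077,-0.284,0.0185],[0,0,0.08]]])

```text
time_s: 42.02
position: [0.41, 0.1517, 0.1081]
tcp_rot: [[0.766, 0.643, 0.003], [0.643, -0.766, -0.0], [0.002, 0.003, -1.0]]
force: [0.9, -0.0, -0.3]
opening: 0.503
```

Run:
```python
from h import *
img,K,E=cam("wrist")
np.savez("w13.npz",img=img,K=K,E=E)
rows((.4115,.1514,.06,40))
o=ortho(img,K,E,.036,(.4115,.1514),.03,400)
o=cv2.normalize(o,None,0,255,cv2.NORM_MINMAX);o[200,::10]=(0,0,255);o[::10,200]=(0,0,255)
cv2.imwrite("pics/m13.png",np.hstack([o,cv2.resize(img,(533,400))[:, 60:460]]))
```

```text
at [0.4103 0.1515 0.1082] t 40.0 F [ 0.1218  0.1366 -0.0645] open 0.044 time 42.075 J [  5.5905  27.852  114.7439  -0.0735  37.194   55.6455]
[[0.0007, 0.0007, 0.0482], [0.0027, -0.0026, 0.0001]]
```

View pics/m13.png

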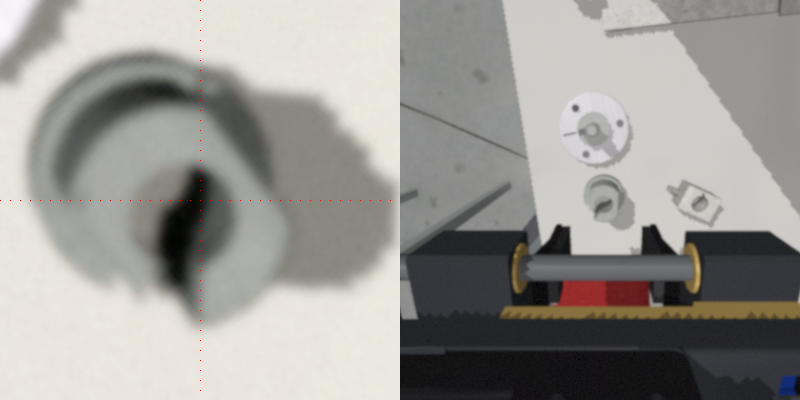

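hub_135 centre is (0.409, 0.154), x at 37°, keyway at 166°. The block and gauge are undisturbed. Grasping at t=37.

Run:
```python
from h import *
rows((.4093,.1536,.06,37),(.4093,.1536,.0125,37))
```

```text
at [0.4103 0.1515 0.1082] t 40.0 F [ 0.1218  0.1366 -0.0645] open 0.044 time 42.075 J [  5.5905  27.852  114.7439  -0.0735  37.194   55.6455]
[[0.0005, -0.0024, 0.0482], [0.0026, -0.0027, 0.0524]]
[[0.0004, -0.0026, 0.0957], [0.0026, -0.0027, 0.0524]]
```

servo_tool(gripper=0.05, targets=[[[0.0005,-0.0025,0.01],[0,0,0.052]],[[0.0005,-0.0025,0.03],[0,0,0.052]],[[0.0005,-0.0025,0.048],[0,0,0.052]],[[0.0005,-0.0025,0.065],[0,0,0.052]],[[0.0005,-0.0025,0.085],[0,0,0.052]],[[0.0005,-0.0025,0.0955],[0,0,0.052]],[[0.0005,-0.0025,0.0955],[0,0,0.052]],[[0.0005,-0.0025,0.0955],[0,0,0.052]]])

```text
time_s: 43.08
position: [0.4085, 0.154, 0.0132]
tcp_rot: [[0.798, 0.602, 0.003], [0.602, -0.798, -0.0], [0.002, 0.002, -1.0]]
force: [0.7, -0.2, -0.5]
opening: 0.575
```

servo_tool(gripper=0.0, targets=[[[0,0,0],[0,0,0]],[[0,0,0],[0,0,0]],[[0,0,0],[0,0,0]],[[0,0,0],[0,0,0]],[[0,0,0],[0,0,0]],[[0,0,0],[0,0,0]],[[0,0,0],[0,0,0]]])

```text
time_s: 43.95
position: [0.4082, 0.1542, 0.0131]
tcp_rot: [[0.798, 0.603, 0.003], [0.603, -0.798, -0.0], [0.002, 0.002, -1.0]]
force: [0.7, -0.6, 5.3]
opening: 0.298
```

servo_tool(targets=[[[0,0,-0.03],[0,0,0]],[[0,0,-0.07],[0,0,0]],[[0,0,-0.1],[0,0,0]],[[0,0,-0.1],[0,0,0]],[[0,0,-0.1],[0,0,0]],[[0,0,-0.1],[0,0,0]]])

```text
time_s: 44.7
position: [0.4067, 0.1541, 0.1116]
tcp_rot: [[0.798, 0.603, -0.001], [0.603, -0.798, -0.001], [-0.001, 0.0, -1.0]]
force: [0.0, 0.0, -1.0]
opening: 0.294
```

Run:
```python
from h import *
edges("w14.npz",.0115)
rows((.452,.2016,.11,6.5),(.452,.2016,.066,6.5))
```

```text
dy -0.006 dx -0.002 [217.7 222.9 228.  245.6]
dy -0.006 dx 0 [214.6 219.7 224.8 241.9]
dy -0.006 dx 0.002 [211.5 216.4 221.6 238.2]
[(213.5, -24.0), (217.5, 12.0), (223.5, -13.0), (238.5, 11.0), (259.5, -24.0)]
dy 0.006 dx -0.002 [217.6 222.9 228.  245.5]
dy 0.006 dx 0 [214.6 219.7 224.8 241.9]
dy 0.006 dx 0.002 [211.5 216.4 221.6 238.2]
[(214.5, -28.0), (218.5, 15.0), (224.5, -18.0), (238.5, 16.0), (258.5, -15.0)]
at [0.4068 0.1541 0.1116] t 37.06 F [-0.2709  0.4004 -1.1644] open 0.0258 time 44.75 J [  5.9876  27.376  114.7491  -0.0557  37.908   58.9688]
[[0.0647, -0.0106, 0.0016], [0.0004, 0.0007, 0.5334]]
[[0.0648, -0.0107, 0.0456], [0.0004, 0.0007, 0.5334]]
```

servo_tool(targets=[[[0.015,-0.002,0],[0,0,0.17]],[[0.03,-0.005,0],[0,0,0.34]],[[0.05,-0.008,0],[0,0,0.51]],[[0.064,-0.011,0],[0,0,0.533]],[[0.064,-0.011,0.02],[0,0,0.533]],[[0.064,-0.011,0.0455],[0,0,0.533]],[[0.064,-0.011,0.0455],[0,0,0.533]],[[0.064,-0.011,0.0455],[0,0,0.533]],[[0.064,-0.011,0.0455],[0,0,0.533]],[[0.064,-0.011,0.0455],[0,0,0.533]]])

```text
time_s: 46.0
position: [0.4527, 0.2016, 0.0681]
tcp_rot: [[0.994, 0.114, 0.004], [0.114, -0.994, -0.0], [0.004, 0.001, -1.0]]
force: [0.0, 0.7, -0.9]
opening: 0.299
```

Run:
```python
from h import *
rows((.4512,.2015,.042,6.5))
```

```text
at [0.4527 0.2016 0.0681] t 6.53 F [ 0.0191  0.7307 -0.8703] open 0.026 time 46.0 J [ 11.0959  35.0839 108.0242  -0.081   36.6691  94.6287]
[[-0.0016, -0.0001, 0.0261], [0.0005, -0.0039, 0.0006]]
```

servo_tool(targets=[[[-0.001,0,0.006],[0,0,0]],[[-0.001,0,0.012],[0,0,0]],[[-0.001,0,0.018],[0,0,0]],[[-0.001,0,0.024],[0,0,0]],[[-0.001,0,0.026],[0,0,0]],[[-0.001,0,0.026],[0,0,0]]])

```text
time_s: 46.75
position: [0.4512, 0.2014, 0.0412]
tcp_rot: [[0.994, 0.114, 0.002], [0.114, -0.994, -0.0], [0.002, 0.001, -1.0]]
force: [-0.2, -0.0, -1.8]
opening: 0.298
```

servo_tool(targets=[[[0,0,0.006],[0,0,0]],[[0,0,0.01],[0,0,0]],[[0,0,0.012],[0,0,0]],[[0,0,0.012],[0,0,0]]])

```text
time_s: 47.25
position: [0.4513, 0.2014, 0.0293]
tcp_rot: [[0.994, 0.114, 0.002], [0.114, -0.994, -0.0], [0.002, 0.001, -1.0]]
force: [-0.3, -0.1, -1.1]
opening: 0.295
```

servo_tool(gripper=0.042, targets=[[[0,0,0],[0,0,0]],[[0,0,0],[0,0,0]],[[0,0,0],[0,0,0]],[[0,0,0],[0,0,0]],[[0,0,0],[0,0,0]],[[0,0,0],[0,0,0]],[[0,0,0],[0,0,0]],[[0,0,0],[0,0,0]],[[0,0,0],[0,0,0]],[[0,0,0],[0,0,0]]])

```text
time_s: 48.5
position: [0.4513, 0.2014, 0.0294]
tcp_rot: [[0.994, 0.114, 0.002], [0.114, -0.994, -0.0], [0.002, 0.001, -1.0]]
force: [0.3, 0.3, 0.2]
opening: 0.483
```

Run:
```python
from h import *
rows()
edges("w15.npz",.0134)
```

```text
at [0.4513 0.2014 0.0294] t 6.53 F [0.2858 0.2528 0.1859] open 0.042 time 48.5 J [ 11.1013  39.4233 109.052   -0.0912  31.3914  94.6484]
dy -0.006 dx -0.002 [216.5 221.6 226.7 243.8]
dy -0.006 dx 0 [213.5 218.4 223.5 240.2]
dy -0.006 dx 0.002 [210.4 215.2 220.3 236.5]
[(213.5, -30.0), (217.5, 14.0), (223.5, -16.0), (232.5, -7.0), (239.5, 7.0), (257.5, -11.0)]
dy 0.006 dx -0.002 [216.5 221.6 226.6 243.8]
dy 0.006 dx 0 [213.4 218.4 223.5 240.2]
dy 0.006 dx 0.002 [210.4 215.2 220.3 236.5]
[(212.5, -30.0), (217.5, 19.0), (223.5, -25.0), (238.5, 8.0), (257.5, -8.0)]
```

hub_135 is seated and free. Regrasp, turn in the middle, then slot_135.

servo_tool(gripper=0.0, targets=[[[0,0,0],[0,0,0]],[[0,0,0],[0,0,0]],[[0,0,0],[0,0,0]],[[0,0,0],[0,0,0]],[[0,0,0],[0,0,0]],[[0,0,0],[0,0,0]],[[0,0,-0.02],[0,0,0]],[[0,0,-0.045],[0,0,0]],[[0,0,-0.09],[0,0,0]],[[0,0,-0.09],[0,0,0]]])

```text
time_s: 49.8
position: [0.4533, 0.202, 0.122]
tcp_rot: [[0.993, 0.114, 0.009], [0.114, -0.993, 0.001], [0.009, 0.0, -1.0]]
force: [0.5, -0.5, -1.3]
opening: 0.293
```

Run:
```python
from h import *
rows((.58,.03,.12,44.5),(.5665,-.0917,.12,44.5),(.5665,-.0917,.05,44.5))
```

```text
at [0.4533 0.202  0.122 ] t 6.54 F [ 0.493  -0.4599 -1.3092] open 0.0255 time 49.8 J [ 11.1207  29.312  106.2143  -0.0647  43.938   94.6302]
[[0.1063, 0.1853, 0.003], [0.0031, -0.009, -0.6626]]
[[0.079, 0.3047, 0.0028], [0.0031, -0.009, -0.6626]]
[[0.0784, 0.3047, 0.0728], [0.0031, -0.009, -0.6626]]
```

servo_tool(targets=[[[0.028,0.048,0],[0,0,-0.17]],[[0.056,0.095,0],[0,0,-0.34]],[[0.085,0.14,0],[0,0,-0.51]],[[0.106,0.185,0],[0,0,-0.6626]],[[0.1,0.225,0],[0,0,-0.6626]],[[0.09,0.265,0],[0,0,-0.6626]],[[0.079,0.3047,0],[0,0,-0.6626]],[[0.079,0.3047,0.03],[0,0,-0.6626]],[[0.079,0.3047,0.06],[0,0,-0.6626]],[[0.079,0.3047,0.072],[0,0,-0.6626]],[[0.079,0.3047,0.072],[0,0,-0.6626]],[[0.079,0.3047,0.072],[0,0,-0.6626]]])

```text
time_s: 51.3
position: [0.5651, -0.0923, 0.0484]
tcp_rot: [[0.713, 0.701, 0.004], [0.701, -0.713, -0.001], [0.002, 0.003, -1.0]]
force: [0.3, -0.3, -1.0]
opening: 0.294
```

Run:
```python
from h import *
rows((.566,-.0922,.0185,44.5))
```

```text
at [ 0.5651 -0.0923  0.0484] t 44.52 F [ 0.3479 -0.3494 -0.9582] open 0.0256 time 51.3 J [-20.4722  40.5635  97.3062   0.0452  41.9092  24.9762]
[[0.0007, 0.0005, 0.0299], [0.0033, -0.0021, 0.0003]]
```

servo_tool(targets=[[[0.002,0.001,0.01],[0,0,0]],[[0.002,0.001,0.02],[0,0,0]],[[0.002,0.001,0.025],[0,0,0]],[[0.002,0.001,0.0295],[0,0,0]],[[0.002,0.001,0.0295],[0,0,0]],[[0.002,0.001,0.0295],[0,0,0]]])

```text
time_s: 52.05
position: [0.5667, -0.0917, 0.0184]
tcp_rot: [[0.713, 0.701, 0.003], [0.701, -0.713, -0.0], [0.002, 0.002, -1.0]]
force: [0.7, -0.4, -1.1]
opening: 0.296
```

servo_tool(gripper=0.044, targets=[[[0,0,0],[0,0,0]],[[0,0,0],[0,0,0]],[[0,0,0],[0,0,0]],[[0,0,0],[0,0,0]],[[0,0,0],[0,0,0]],[[0,0,-0.03],[0,0,0]],[[0,0,-0.07],[0,0,0]],[[0,0,-0.13],[0,0,0]],[[0,0,-0.17],[0,0,0]],[[0,0,-0.17],[0,0,0]]])

```text
time_s: 53.3
position: [0.5686, -0.0923, 0.1921]
tcp_rot: [[0.713, 0.701, 0.011], [0.701, -0.713, -0.003], [0.005, 0.01, -1.0]]
force: [0.4, -0.2, 0.0]
opening: 0.506
```

Run:
```python
from h import *
rows((.57,.03,.20,44.5))
```

```text
at [ 0.5686 -0.0923  0.1921] t 44.51 F [ 0.4174 -0.2425  0.0029] open 0.044 time 53.3 J [-20.3516  28.3422  91.5588   0.0362  59.467   25.1257]
[[0.0868, -0.0862, -0.0083], [0.0098, -0.0052, 0.0001]]
```

servo_tool(targets=[[[0.01,-0.04,0],[0,0,0]],[[0.01,-0.07,0],[0,0,0]],[[0.01,-0.07,0],[0,0,0]],[[0.01,-0.07,0],[0,0,0]],[[0.01,-0.07,0],[0,0,0]]])

```text
time_s: 53.92
position: [0.5252, -0.0355, 0.1879]
tcp_rot: [[0.714, 0.7, 0.003], [0.7, -0.714, -0.001], [0.002, 0.003, -1.0]]
force: [-0.3, 0.3, 0.6]
opening: 0.502
```

Run:
```python
from h import *
rows()
img,K,E=cam("wrist")
o=ortho(img,K,E,.014,(.6214,-.0375),.12,600,-45.5)[150:450]
o2=img
cv2.imwrite("pics/fin.png",np.vstack([cv2.resize(o,(600,300)),cv2.resize(img,(400,300),interpolation=cv2.INTER_AREA).repeat(1,1)[:, :400] if 0 else np.hstack([cv2.resize(img,(400,300),interpolation=cv2.INTER_AREA),cv2.resize(cam("top")[0][120:300,200:440],(200,150)).repeat(2,0)])]))
```

```text
at [ 0.5252 -0.0355  0.1879] t 44.45 F [-0.2959  0.2577  0.6026] open 0.0437 time 53.925 J [-16.046   25.3034  98.4422   0.0115  56.0779  29.499 ]
```

View pics/fin.png

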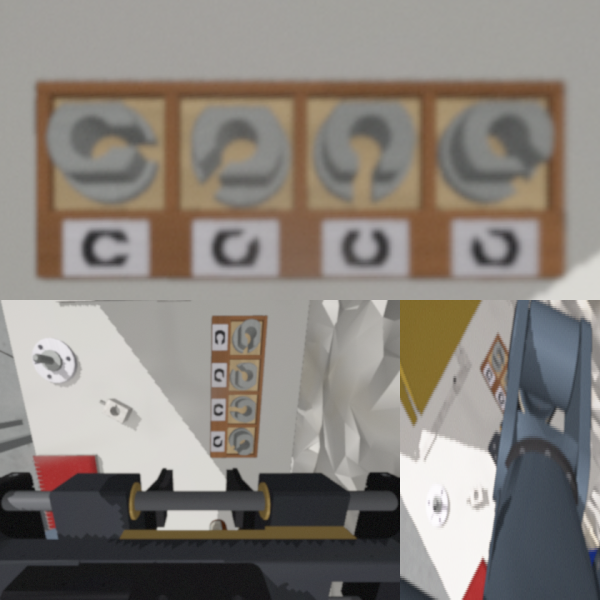

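All four hubs sit flat in their own pockets, with each keyway consistent with its label. The block and gauge have not moved and the arm is clear. Handing in.

```bash
python3 -c "
from rig import order;print(order.hand_in())"
```

```text
the job is handed in; nothing more can be done
None
```

All four hubs were present. Taking them in the order 0, 45, 90, 135, I lowered each one onto the keyed shaft, let it go there for about a second, lifted it off and set it in its own slot. I handed the job in at about 54 s; no verdict was reported.

**Seating:** The key went into the keyway with no added force each time. After each release, the hub's edges in the wrist image matched a seated hub to about 1 mm.

**Slots:** The last wrist picture shows all four flanges flat inside their own pockets, with each keyway matching its label (hubs 45, 90 and 135 stand turned by half a turn, which is allowed). The arm was clear.

**Other objects:** I saw no knocked hub. The block looked undisturbed in the last picture. I took no close picture of the mug or jar at the end, but the arm never worked near them.

**Disagreement:** hub_45 touched down about 2 mm off its slot centre, within the 8 mm allowed. The only other mismatches were TCP readings wavering by 1–2 mm while the arm settled.

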